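# Wind up the display lift

### The arm

A 6-joint arm with a two-finger parallel gripper is mounted at the origin on a cart in front of the work surface, level with it; the furniture and walls round the work are solid. World frame = base frame: x ahead of the robot, y to its left, z up, the work surface at z = 0. Lengths are in m, angles in rad, forces in N, time in s.
With the tool pointing down it reaches from about 0.275 to 0.85 m from the base axis. Payload 19 kg.
Tool frame: the origin (TCP) lies on the centre line of the jaws, within the pads' length; the fingertips stand 17 mm ahead of it and the grasp point (between the pads) lies 2 mm behind it; z points along the fingers, y is the direction in which the jaws open and shut (so a half turn about z gives the same grasp; the last joint's range is limited). The gripper opens to 85 mm and grips with 20 to 120 N. Pads are 22 mm wide; open, the fingers measure 114 mm over their backs; the gripper's body (76 mm by 85 mm) begins 54 mm behind the grasp point. The pads swing forward as they close: fully open they stand 13 mm farther back than shut.
Start: joints at [1.179, 0.15, 1.437, -0, 1.554, -0.134], TCP at [0.147, 0.556, 0.22] pointing down, gripper open.
Joint ranges: [-2.8, 2.8], [-0.68, 2.1], [0.12, 2.68], [-1.39, 4.53], [0.16, 2.79], [-2.81, 2.81]. Speed limits (rad/s): [1.89, 1.89, 2.22, 3.01, 3.01, 3.01].

### API

Orientations are given as a unit quaternion [w, x, y, z].
In Python, from bench import readout, optics, order gives the robot as it stands.
- The arm moves only by the tool drive_tool, never from a script. Its argument "deltas" is a list of rows, each a list of 6 numbers: the shift along the tool's x, y, z in mm, then the turn, a rotation vector about the tool's x, y, z in rad. A call has 1 to 5 rows; each row shifts and turns the pose as measured when the row begins, along the tool's axes as they then stand; what a row does not reach is not made up. A row lasts 1/12 s, in which the tool goes at most 41.7 mm and 7.16 degrees, less where a joint would pass 70% of its speed; a pose out of reach is approached as far as the arm can. A call is refused whole if a number of a shift passes 41.7 or a number of a turn 0.125, either way. A call with a gripper value outside its range is refused whole. "fingers" is the closure, from 0 (fully open) to 1 (shut), set as the call begins (left out, the last holds). The fingers move at their own pace and stop on an object; "squeeze" is the grip in N (left out, the last holds). Time passes only in rows, so rows that do not move let the fingers close. It gives the time, the measured TCP pose, the force and the opening at its end, in the units of the state.
- readout.observe(): the state, without advancing time (a new reading comes with each control period).
- optics.get_image(name): name is "side" or "top" or "wrist"; returns a dict with "img" (384x512x3 uint8, blue, green, red), "z_map" (384x512 float32, m along the optical axis (not along the pixel's ray), 0 where there is no reading), "fovy" (degrees; the focal length in pixels is half the picture's height over the tangent of half this angle, whatever the lens; pixels are square), "cx", "cy" (the principal point, pixels), "k1" (the pictures are not rectified: a ray, as slopes to the right and down, at radius r is drawn at 1 + k1 r^2 times it, then the intrinsics apply), "xyz" and "orientation" of the camera in the world. Camera axes: x right, y down, z forward; pixel columns grow to the right and rows downward; lengths in m; the calibration is good to about 2 mm. A picture is of the moment at which its call begins.
- order.finish_job(): hands the job in, once; it reports no verdict.
The state is a dict: "time": time; "joint_pos": joint angles; "dq": joint speeds; "effort": joint torques, N m; "ee_pos": TCP position; "ee_rot": TCP orientation; "force": force on the tool from outside, world axes, zero at the start; "torque": the same for the moment, N m; "width": finger opening in m.
Only numpy, scipy, OpenCV 4.12 (cv2) and the standard library are available. Lean on these libraries where they do the work, as an engineer would, in place of code of your own. Each camera call takes 0.05 s, during which the arm holds its last target. There are 200 camera calls.

### The job

Fit the loose crank onto the square drive shaft of the display lift and wind it round until the lift's tray is level with the top of the slatted wooden box beside it, so that the jars stand in one row. Leave the crank pushed home on the shaft, keep every jar and bottle upright and do not disturb the things standing about.

Things in the scene. Friction and masses are not known exactly. Their poses are not given: they have to be found in the camera images.
- crank: Loose dark steel crank, 0.23 kg, lying flat on the table, knob up. Origin on its underside between hub and knob; z up out of the knob's side, x along the arm from hub to knob. Hub: square block 28 x 28 mm, 28 mm high, sides along x and y, centred at x = -12 mm. Arm 16 mm wide, 10 mm thick (z 0 to 10). Knob axis at x = +38 mm: crank radius 50 mm.
- crank_socket (a point): Centre of the mouth of the hub's square socket, in the crank's underside. The socket is 16 x 16 mm, sides along the crank's x and y, open at the underside and 24 mm deep; axes as the crank's.
- crank_knob (a point): Middle of the black knob, 35 mm above the underside, fixed to the arm and on the knob's axis (parallel to the crank's z); axes as the crank's. The knob is round, 22 to 23 mm in diameter and 43 mm long, and spins freely on its pin, so it can be held without turning the hand while the crank goes round.
- shaft_seat (a point): Centre of the shoulder of the lift's drive shaft, where the crank's underside rests when home; 0.24 m above the table. z runs out along the shaft, 35 degrees from vertical, leaning to the robot; x, y are square to the flats and turn with the shaft. Shaft 14 x 14 mm, 23 mm long, last 4 mm chamfered; crank fits in any quarter turn, 1 mm free a side. Below: 27 mm round collar, 56 mm housing.
- shaft (a joint): Angle of the drive shaft in rad, positive clockwise as seen looking down onto the shaft's end; turning clockwise raises the tray by 20 mm a turn. The drive is stiff (about 0.15 N m) and stays where it is left.
- tray_top (a point): Centre of the upper surface of the lift's white tray, 108 mm deep (x), 150 mm wide (y), with a 7 mm rim; z up. It starts 200 to 210 mm above the table. Its near edge is about 120 mm behind the shaft seat. Two jars stand on it.
- box_top (a point): Point in the top surface, 4 mm behind the middle of the near edge, of the fixed upturned slatted wooden box beside the tray (on its +y side), 98 mm deep and 152 mm wide, its top 0.25 to 0.27 m above the table; z up. Two plum jars with grey lids stand on it.
- honey_jar: Honey jar with a cream lid, 60 mm in diameter, 92 mm high, standing on the tray. Origin at the centre of its underside, z up.
- peach_jar: Peach jar with a cream lid, 60 mm in diameter, 92 mm high, standing on the tray. Origin at the centre of its underside, z up.
- amber_jar: Amber jar with a grey lid, 70 mm in diameter, 86 mm high, standing on the table near the crank, to be left alone. Origin at the centre of its underside, z up.
- syrup_a: Dark syrup bottle with a white cap, 56 mm in diameter, 193 mm high, standing on the table at the left of the crank, to be left alone. Origin at the centre of its underside, z up.
- syrup_b: Dark syrup bottle like the other, standing on the table between the dial scale and the clip-top jars, to be left alone.
- pickle_jar: Green pickle jar with a white lid, 68 mm in diameter, 122 mm high, standing on the table in front of the dial scale, to be left alone.
- tape: Roll of tape lying flat, 66 mm in diameter, 24 mm high, on the table between the crate on the right (its walls up to 235 mm high) and the two fixed clip-top jars (up to 185 mm high with the open lid), to be left alone.

How it is judged:
On the way, in this order (a step that is already met when the one before it is completed fails the run):
1. the crank is pushed home on the square shaft (distance between crank_socket and shaft_seat below 0.005 m and angle between the z axis of crank_socket and the z axis of shaft_seat, either way round below 0.12 rad and z of crank_socket in the frame of shaft_seat below 0.004 m), for 0.2 s.
2. with the crank on it, the shaft has been wound clockwise past its first full turn (all of step 1 and value of joint shaft above 7.6 rad).
At the end, for the whole second after the job is handed in: The tray's upper surface is level with the top of the wooden box within 5 mm; the crank sits home on the shaft (socket mouth within 5 mm of the shoulder, axes within 7 degrees) and is at rest; the two jars on the tray still stand there upright (all of step 1 and z of tray_top in the frame of box_top between -0.005 and 0.005 m and angle between each of honey_jar, peach_jar's own z axis and vertical below 0.1 rad and z of honey_jar in the frame of tray_top between -0.006 and 0.006 m and z of peach_jar in the frame of tray_top between -0.006 and 0.006 m and linear speed of crank below 0.02 m/s and velocity of joint shaft between -0.05 and 0.05 rad/s); the robot touches nothing.
It fails at once if a jar on the tray tips by more than 17 degrees (angle between any of honey_jar, peach_jar's own z axis and vertical above 0.3 rad).
It fails at once if a jar, bottle or roll standing about is tipped by more than 17 degrees or moved by more than 30 mm (angle between any of amber_jar, syrup_a, syrup_b, tape, pickle_jar's own z axis and vertical above 0.3 rad or distance of any of amber_jar, syrup_a, syrup_b, tape, pickle_jar from where it was at the start of the episode above 0.03 m).
It also fails if it takes over 64 s, if anything falls off the work surface, if the arm or the gripper's body presses on something with over 40 N, if the wrist force passes 120 N, or if a joint passes its speed limit or range.

## Working session

There is one attempt and no reset: what is moved stays moved. The work goes in short steps, Python scripts to look and compute and a tool call to move; the robot and the scene stay as the last step left them, time stands still between calls to the robot, and variables do not carry over. Pictures are saved under pics/ and viewed, on a budget of 10 in all, crops included, one or two more only if the job needs it, and the job is handed in when it is done.

Besides the shell and the picture viewer there is one more tool, called after "Emit:" by a JSON object that holds its "name" and its "arguments". drive_tool: Moves the arm, as the interface text tells. Its arguments: {"type":"object","properties":{"deltas":{"type":"array"},"fingers":{"type":"number"},"squeeze":{"type":"number"}},"required":["deltas"]}

```bash
mkdir -p pics; cat > h.py <<'E'
import numpy as np, cv2
from scipy.spatial.transform import Rotation as R
from bench import readout, optics, order
def rot(q): return R.from_quat([q[1],q[2],q[3],q[0]])
def get(n):
    d=optics.get_image(n); d['f']=d['img'].shape[0]/2/np.tan(np.radians(d['fovy'])/2); return d
def slopes(d,u,v):
    x=(np.asarray(u,float)-d['cx'])/d['f']; y=(np.asarray(v,float)-d['cy'])/d['f']
    rd=np.hypot(x,y); r=rd.copy() if hasattr(rd,'copy') else rd
    for _ in range(20): r=rd/(1+d['k1']*r*r)
    s=1/(1+d['k1']*r*r); return x*s,y*s
def ray(d,u,v):
    x,y=slopes(d,u,v); return rot(d['orientation']).apply(np.stack([x,y,np.ones_like(x)],-1))
def plane(d,u,v,z):
    r=ray(d,u,v); c=np.array(d['xyz']); return c+r*((z-c[2])/r[...,2])[...,None]
def cloud(d):
    v,u=np.mgrid[:d['img'].shape[0],:d['img'].shape[1]]
    return np.array(d['xyz'])+ray(d,u,v)*d['z_map'][...,None]
def proj(d,p):
    c=rot(d['orientation']).inv().apply(np.atleast_2d(p)-np.array(d['xyz'])); s=c[:,:2]/c[:,2:]
    s=s*(1+d['k1']*(s**2).sum(1,keepdims=True)); return s*d['f']+[d['cx'],d['cy']]
E
python3 - <<'E'
from h import *
s=readout.observe(); print({k:np.round(v,3) for k,v in s.items()})
a=get('top');b=get('side')
for n,d in(('top',a),('side',b)): print(n,d['fovy'],d['cx'],d['cy'],d['k1'],d['xyz'],d['orientation']); np.savez(n,**d)
im=np.vstack([a['img'],b['img']]); cv2.imwrite('pics/a.png',cv2.resize(a['img'],(800,600)));cv2.imwrite('pics/b.png',cv2.resize(b['img'],(800,600)))
E
```

```text
{'time': np.float64(0.0), 'joint_pos': array([ 1.179,  0.151,  1.438,  0.   ,  1.554, -0.134]), 'dq': array([ 0.001,  0.001,  0.   , -0.001,  0.001, -0.   ]), 'effort': array([-3.0000e-03, -7.1308e+01, -5.7084e+01, -1.0000e-03,  9.0000e-03,
       -0.0000e+00]), 'ee_pos': array([0.147, 0.556, 0.22 ]), 'ee_rot': array([-0.   ,  0.129,  0.992, -0.001]), 'force': array([-0.035, -0.339, -0.019]), 'torque': array([0.03 , 0.011, 0.022]), 'width': np.float64(0.085)}
top 56.91687287402847 255.4393680490576 192.93234053295268 -0.035729317045948 [0.48450634 0.01661193 1.01001499] [ 0.05631728 -0.70268869  0.70782918 -0.04510901]
side 55.87017829742962 252.9025256018054 193.3501419685998 0.012983891978312982 [ 0.28166235 -0.54208669  0.74197187] [-0.39479748  0.88912737 -0.20843521  0.10070866]
```

View pics/a.png

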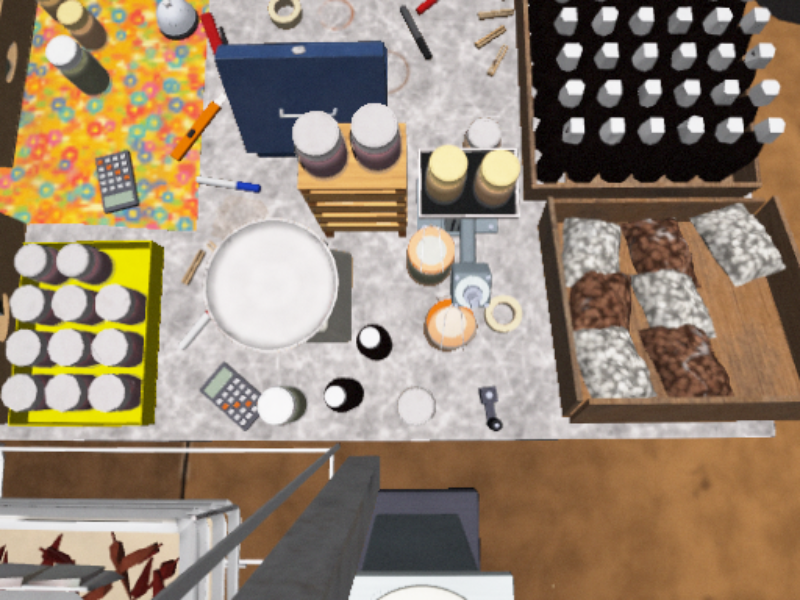

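View pics/b.png

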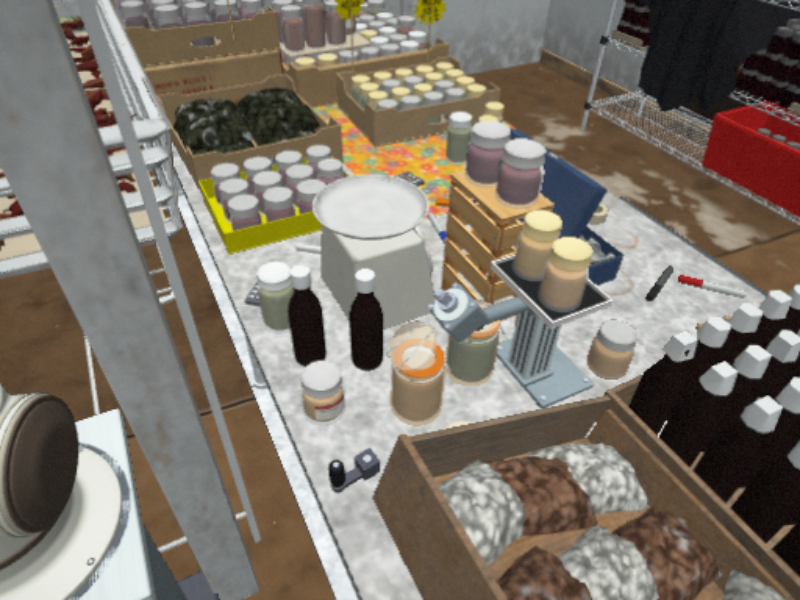

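The top view (800×600) shows the crank at (490,405) with its hub at (487,392) and knob at (494,425). The shaft end is at (473,290), the tray at (468,185), and the box at (352,160). The amber jar is at (416,405) and the crate's left wall is at x≈555. The side view agrees.

```bash
python3 - <<'E'
from h import *
a=get('top');b=get('side'); P=cloud(a);Q=cloud(b)
s=512/800
def box(P,u0,u1,v0,v1): return P[int(v0*s):int(v1*s),int(u0*s):int(u1*s)].reshape(-1,3)
def st(n,p): print(n,len(p),p.mean(0).round(4),p.min(0).round(4),p.max(0).round(4))
c=box(P,470,515,380,435); 
t=box(P,470,515,380,435); print('table z',np.median(t[:,2]))
for lo,hi,n in((.02,.04,'hub'),(.045,.07,'knobtop'),(.006,.014,'arm')):
    m=c[(c[:,2]>lo)&(c[:,2]<hi)]; st(n,m)
am=box(P,390,445,380,432); st('amber',am[am[:,2]>.07])
cr=box(P,540,590,300,430); st('crate left', cr[cr[:,2]>.15])
tr=box(P,416,524,148,222); z=tr[:,2]; h=tr[(z>.19)&(z<.225)]; st('tray',h); print(np.histogram(h[:,2],14,(.19,.225)))
st('lids',tr[z>.28])
bx=box(P,296,410,120,200); z=bx[:,2]; h=bx[(z>.24)&(z<.28)];st('box',h); print(np.histogram(h[:,2],20,(.24,.28)))
for n,X,bb in(('top',P,(452,495,262,310)),('side',Q,(425,490,280,340))):
    m=box(X,*bb); m=m[(m[:,2]>.2)&(m[:,2]<.3)&(m[:,0]<.6)]; st('shaft '+n,m); hi=m[m[:,2]>m[:,2].max()-.006]; st(' end',hi)
for n,bb in(('clip1',(405,457,225,280)),('clip2',(425,478,300,350)),('syrup_b',(355,395,320,362)),('tape',(484,525,292,335))):
    m=box(P,*bb); st(n,m[m[:,2]>.015])
E
```

```text
Traceback (most recent call last):
  File "h.py", line 18, in cloud
    return np.array(d['xyz'])+ray(d,u,v)*d['z_map'][...,None]
                              ~~~^^^^^^^
  File "h.py", line 13, in ray
    x,y=slopes(d,u,v); return rot(d['orientation']).apply(np.stack([x,y,np.ones_like(x)],-1))
                              ~~~~~~~~~~~~~~~~~~~~~~~~~~~^^^^^^^^^^^^^^^^^^^^^^^^^^^^^^^^^^^^
  File "scipy/spatial/transform/_rotation.pyx", line 2580, in scipy.spatial.transform._rotation.Rotation.apply
ValueError: Expected input of shape (3,) or (P, 3), got (384, 512, 3).
```

```bash
sed -i "s/return rot(d\['orientation'\]).apply(np.stack(\[x,y,np.ones_like(x)\],-1))/return np.stack([x,y,np.ones_like(x)],-1)@rot(d['orientation']).as_matrix().T/" h.py
cat > m.py <<'E'
from h import *
a=get('top');b=get('side'); P=cloud(a);Q=cloud(b)
s=512/800
def box(P,u0,u1,v0,v1): return P[int(v0*s):int(v1*s),int(u0*s):int(u1*s)].reshape(-1,3)
def st(n,p): print(n,len(p),*( [p.mean(0).round(4),p.min(0).round(4),p.max(0).round(4)] if len(p) else []))
c=box(P,470,515,380,435); print('table z',np.median(c[:,2]))
for lo,hi,n in((.02,.04,'hub'),(.045,.07,'knobtop'),(.006,.014,'arm')):
    m=c[(c[:,2]>lo)&(c[:,2]<hi)]; st(n,m)
am=box(P,390,445,380,432); st('amber',am[am[:,2]>.07])
cr=box(P,540,590,300,430); st('crate left', cr[cr[:,2]>.15])
tr=box(P,416,524,148,222); z=tr[:,2]; h=tr[(z>.19)&(z<.225)]; st('tray',h); print(np.histogram(h[:,2],14,(.19,.225))[0])
st('lids',tr[z>.28])
bx=box(P,296,410,120,200); z=bx[:,2]; h=bx[(z>.24)&(z<.28)];st('box',h); print(np.histogram(h[:,2],20,(.24,.28))[0])
for n,X,bb in(('top',P,(452,495,262,310)),('side',Q,(425,490,280,340))):
    m=box(X,*bb); m=m[(m[:,2]>.2)&(m[:,2]<.3)&(m[:,0]<.6)]; st('shaft '+n,m)
    if len(m): st(' end',m[m[:,2]>m[:,2].max()-.006])
for n,bb in(('clip1',(405,457,225,280)),('clip2',(425,478,300,350)),('syrup_b',(355,395,320,362)),('tape',(484,525,292,335))):
    m=box(P,*bb); st(n,m[m[:,2]>.015])
E
python3 m.py
```

```text
table z 0.00044140020708027805
hub 119 [ 0.4584 -0.1236  0.0282] [ 0.4066 -0.1381  0.0204] [ 0.4756 -0.1087  0.0396]
knobtop 59 [ 0.4123 -0.1303  0.0552] [ 0.4023 -0.1408  0.0451] [ 0.4229 -0.1201  0.0615]
arm 60 [ 0.4365 -0.1259  0.0097] [ 0.4178 -0.1371  0.0061] [ 0.4755 -0.1085  0.0138]
amber 436 [0.4459 0.0057 0.0907] [ 0.416  -0.0236  0.0705] [0.4845 0.0359 1.01  ]
crate left 664 [ 0.5021 -0.2213  0.1979] [ 0.4261 -0.2605  0.1502] [0.6075 0.0166 1.01  ]
tray 1310 [ 0.7648 -0.0703  0.2072] [ 0.7259 -0.1512  0.1917] [ 0.8359 -0.0012  0.2247]
[  3   3   1  13  54 307 503 173 140  42  17  19  19  16]
lids 1053 [ 0.7696 -0.0745  0.297 ] [ 0.4845 -0.1357  0.2801] [0.8015 0.0166 1.01  ]
box 1263 [0.7706 0.0864 0.2656] [0.7504 0.0186 0.24  ] [0.8503 0.171  0.28  ]
[ 39   8   6  57  72  30   3   3   4   6  12   6  21 153 487 282  25  10
  13  26]
shaft top 112 [ 0.595  -0.0728  0.2333] [ 0.5861 -0.1019  0.2087] [ 0.6    -0.0475  0.2625]
 end 33 [ 0.5939 -0.0742  0.2588] [ 0.588  -0.0802  0.2569] [ 0.5989 -0.0673  0.2625]
shaft side 268 [ 0.5933 -0.0779  0.2294] [ 0.5832 -0.1007  0.2004] [ 0.6    -0.0468  0.2636]
 end 30 [ 0.5901 -0.0739  0.2602] [ 0.5837 -0.0799  0.2577] [ 0.597  -0.0652  0.2636]
clip1 1005 [ 0.694  -0.0227  0.1227] [ 0.4845 -0.0714  0.015 ] [0.7707 0.0209 1.01  ]
clip2 919 [ 0.5724 -0.0484  0.158 ] [ 0.4845 -0.0887  0.0169] [0.6172 0.0166 1.01  ]
syrup_b 416 [0.5468 0.0695 0.1522] [0.4845 0.0166 0.0266] [0.5786 0.1007 1.01  ]
tape 336 [ 0.6047 -0.1458  0.0552] [ 0.4845 -0.186   0.0152] [0.6371 0.0166 1.01  ]
```

```bash
cat >> h.py <<'E'
def to(p,Rt=None):
    """total shift (mm, present tool axes) and turn (rotvec) to world target"""
    s=readout.observe(); r=rot(s['ee_rot']); d=r.inv().apply(np.array(p)-s['ee_pos'])*1000
    w=(r.inv()*Rt).as_rotvec() if Rt is not None else np.zeros(3)
    print('t',round(float(s['time']),2),'pos',np.round(s['ee_pos'],4),'shift',d.round(1),'turn',w.round(3),'F',np.round(s['force'],1),'w',round(float(s['width']),4)); return d,w
def frame(x,z):
    z=np.array(z,float)/np.linalg.norm(z); x=np.array(x,float); x=x-z*(x@z); x/=np.linalg.norm(x)
    return R.from_matrix(np.stack([x,np.cross(z,x),z],1))
E
python3 - <<'E'
from h import *
a=np.load('top.npz'); a={k:a[k] for k in a}; a['f']=192/np.tan(np.radians(a['fovy'])/2); P=cloud(a).reshape(-1,3)
m=(a['z_map'].ravel()>0)&(P[:,2]>.2)&(P[:,2]<.26)&(P[:,0]>.42)&(P[:,0]<.56)&(P[:,1]<-.12)&(P[:,1]>-.3); print(np.percentile(P[m,1],[95,98,100]))
m=(a['z_map'].ravel()>0)&(P[:,2]>.1)&(P[:,2]<.5)&(P[:,0]>.2)&(P[:,0]<.75)&(P[:,1]>.1)&(P[:,1]<.4);print('left max z',np.percentile(P[m,2],[50,99.9]))
T=frame((-.99,-.14,0),(0,0,-1)); s=readout.observe(); to([.461,-.123,.34],rot(s['ee_rot'])); to([.461,-.123,.34],T)
E
```

```text
[-0.22267717 -0.22185837 -0.2215097 ]
left max z [0.21758147 0.49428952]
t 0.3 pos [0.1466 0.5559 0.22  ] shift [-477.1 -576.4 -119.8] turn [0. 0. 0.] F [-0.4  0.4  0.3] w 0.0853
t 0.3 pos [0.1466 0.5559 0.22  ] shift [-477.1 -576.4 -119.8] turn [-0.    -0.    -0.398] F [-0.4  0.4  0.3] w 0.0853
```

Emit:
{"name": "drive_tool", "arguments": {"deltas": [[0,0,-40,0,0,-0.1],[0,0,-40,0,0,-0.1],[0,0,-40,0,0,-0.1],[0,0,0,0,0,-0.1]]}}

```text
time: 0.63
ee_pos: [0.146, 0.5544, 0.3417]
ee_rot: [-0.002, -0.077, 0.997, -0.003]
force: [-0.4, -0.2, 0.9]
width: 0.0853
```

Emit:
{"name": "drive_tool", "arguments": {"deltas": [[-10,-36,0,0,0,0],[-10,-36,0,0,0,0],[-10,-36,0,0,0,0],[-10,-36,0,0,0,0],[-10,-36,0,0,0,0]]}}

```text
time: 1.05
ee_pos: [0.2239, 0.3839, 0.3421]
ee_rot: [-0.002, -0.085, 0.996, -0.003]
force: [1.2, 0.7, 0.3]
width: 0.0857
```

Emit:
{"name": "drive_tool", "arguments": {"deltas": [[-10,-36,0,0,0,0],[-10,-36,0,0,0,0],[-10,-36,0,0,0,0],[-10,-36,0,0,0,0],[-10,-36,0,0,0,0]]}}

```text
time: 1.47
ee_pos: [0.3042, 0.2067, 0.3431]
ee_rot: [-0.001, -0.087, 0.996, -0.002]
force: [1.9, 1.0, 0.3]
width: 0.0854
```

Emit:
{"name": "drive_tool", "arguments": {"deltas": [[-10,-36,0,0,0,0],[-10,-36,0,0,0,0],[-10,-36,0,0,0,0],[-10,-36,0,0,0,0],[-10,-36,0,0,0,0]]}}

```text
time: 1.88
ee_pos: [0.3851, 0.0287, 0.3453]
ee_rot: [0.002, -0.087, 0.996, -0.002]
force: [0.9, 0.7, 0.5]
width: 0.0854
```

```bash
python3 - <<'E'
from h import *
to([.461,-.123,.20],frame((-.99,-.14,0),(0,0,-1)))
E
```

```text
t 1.88 pos [0.3851 0.0287 0.3453] shift [ -48.  -161.8  146.3] turn [-0.005  0.003  0.034] F [0.9 0.7 0.5] w 0.0854
```

Emit:
{"name": "drive_tool", "arguments": {"deltas": [[-10,-36,0,0,0,0],[-10,-36,0,0,0,0],[-10,-36,10,0,0,0],[-10,-36,30,0,0,0.03],[-6,-16,40,0,0,0]]}}

```text
time: 2.3
ee_pos: [0.459, -0.1288, 0.2768]
ee_rot: [0.007, -0.069, 0.998, -0.005]
force: [1.2, -0.7, -0.5]
width: 0.0858
```

Emit:
{"name": "drive_tool", "arguments": {"deltas": [[0,0,40,0,0,0],[0,0,25,0,0,0],[0,0,0,0,0,0]]}}

```text
time: 2.55
ee_pos: [0.4587, -0.1333, 0.2021]
ee_rot: [0.004, -0.066, 0.998, -0.004]
force: [-0.6, 0.3, -0.6]
width: 0.0856
```

```bash
python3 - <<'E'
from h import *
to([.461,-.123,.20],frame((-.99,-.14,0),(0,0,-1)))
d=get('wrist'); np.savez('w1',**d); cv2.imwrite('pics/c.png',d['img']); P=cloud(d)
z=P[...,2]; ok=(d['z_map']>0)&(np.hypot(P[...,0]-.44,P[...,1]+.126)<.08)
for lo,hi,n in((.024,.033,'hub'),(.05,.062,'knobtop')):
    m=ok&(z>lo)&(z<hi); q=P[m]; print(n,m.sum(),q.mean(0).round(4),np.percentile(q,[2,98],0).round(4).tolist())
    print(cv2.minAreaRect((q[:,:2]*1000).astype(np.float32)))
E
```

```text
t 2.55 pos [ 0.4587 -0.1333  0.2021] shift [-3.6  9.9  2.1] turn [-0.008  0.007 -0.008] F [-0.6  0.3 -0.6] w 0.0856
hub 526 [ 0.4601 -0.1215  0.0285] [[0.4466, -0.1349, 0.0254], [0.4744, -0.1076, 0.0305]]
((437.3993835449219, -124.39405059814453), (75.01342010498047, 27.098426818847656), 7.6127753257751465)
knobtop 323 [ 0.4109 -0.1285  0.0563] [[0.4015, -0.138, 0.0516], [0.4206, -0.1189, 0.06]]
((411.4040222167969, -128.47251892089844), (20.79258918762207, 21.245018005371094), 53.48211669921875)
```

View pics/c.png

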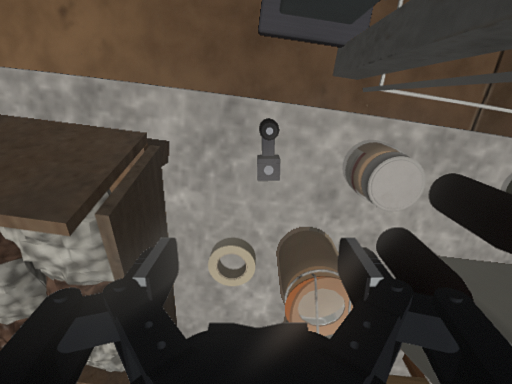

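The wrist view shows the hub at (268,168) and the knob at (269,129), with free space on both sides. The depth measurement gives a 49.7 mm crank radius (50 expected).

```bash
python3 - <<'E'
from h import *
to([.4601,-.1215,.022],frame((-.0492,-.007,0),(0,0,-1)))
E
```

```text
t 2.6 pos [ 0.4592 -0.1333  0.2046] shift [ -0.9  13.2 182.5] turn [-0.009  0.008 -0.008] F [-0.5 -0.5  0.1] w 0.0857
```

Emit:
{"name": "drive_tool", "arguments": {"deltas": [[-3,12,0,-0.008,0.007,-0.008],[0,0,30,0,0,0],[0,0,30,0,0,0],[0,0,30,0,0,0],[0,0,0,0,0,0]], "fingers": 0.2}}

```text
time: 3.02
ee_pos: [0.4661, -0.1185, 0.1239]
ee_rot: [0.007, -0.072, 0.997, -0.003]
force: [0.1, 1.1, -1.5]
width: 0.0682
```

```bash
python3 - <<'E'
from h import *
to([.4601,-.1215,.022],frame((-.0492,-.007,0),(0,0,-1)))
E
```

```text
t 3.02 pos [ 0.4661 -0.1185  0.1239] shift [  7.8  -1.4 101.8] turn [-0.007  0.014  0.004] F [ 0.1  1.1 -1.5] w 0.0682
```

Emit:
{"name": "drive_tool", "arguments": {"deltas": [[7,-1,30,-0.007,0.014,0.004],[0,0,30,0,0,0],[0,0,10,0,0,0],[0,0,0,0,0,0]]}}

```text
time: 3.35
ee_pos: [0.4657, -0.1199, 0.0633]
ee_rot: [0.005, -0.072, 0.997, -0.002]
force: [0.2, -0.4, 0.6]
width: 0.0684
```

```bash
python3 - <<'E'
from h import *
to([.4601,-.1215,.022],frame((-.0492,-.007,0),(0,0,-1)))
E
```

```text
t 3.35 pos [ 0.4657 -0.1199  0.0633] shift [ 6.2 -0.6 41.2] turn [-0.005  0.009  0.003] F [ 0.2 -0.4  0.6] w 0.0684
```

Emit:
{"name": "drive_tool", "arguments": {"deltas": [[6,-1,15,-0.005,0.009,0.003],[3,0,10,0,0,0],[0,0,0,0,0,0]]}}

```text
time: 3.6
ee_pos: [0.46, -0.1229, 0.0429]
ee_rot: [0.003, -0.071, 0.997, -0.001]
force: [0.9, 0.6, -0.5]
width: 0.0686
```

```bash
python3 - <<'E'
from h import *
to([.4601,-.1215,.022],frame((-.0492,-.007,0),(0,0,-1)))
to([.4601,-.1215,.022],frame((-.0492,-.007,0),(0,0,-1)))
E
```

```text
t 3.6 pos [ 0.46   -0.1229  0.0429] shift [-0.2  1.4 20.9] turn [-0.003  0.006  0.002] F [ 0.9  0.6 -0.5] w 0.0686
t 3.6 pos [ 0.46   -0.1229  0.0429] shift [-0.2  1.4 20.9] turn [-0.003  0.006  0.002] F [ 0.9  0.6 -0.5] w 0.0686
```

Emit:
{"name": "drive_tool", "arguments": {"deltas": [[1,1,15,-0.003,0.006,0],[1,0,7,0,0,0],[0,0,0,0,0,0]]}}

```text
time: 3.85
ee_pos: [0.4594, -0.1229, 0.0232]
ee_rot: [0.002, -0.071, 0.997, -0.001]
force: [-0.9, 0.6, -0.1]
width: 0.0684
```

Emit:
{"name": "drive_tool", "arguments": {"deltas": [[0,0,0,0,0,0],[0,0,0,0,0,0],[0,0,0,0,0,0],[0,0,0,0,0,0],[0,0,0,0,0,0]], "fingers": 1, "squeeze": 80}}

```text
time: 4.27
ee_pos: [0.4607, -0.1236, 0.0262]
ee_rot: [0.003, -0.071, 0.997, -0.002]
force: [-0.5, 0.4, 0.7]
width: 0.0078
```

```bash
python3 - <<'E'
from h import *
to([.4601,-.1215,.022],frame((-.0492,-.007,0),(0,0,-1)))
E
```

```text
t 4.27 pos [ 0.4607 -0.1236  0.0262] shift [0.3 2.2 4.2] turn [-0.004  0.006  0.001] F [-0.5  0.4  0.7] w 0.0078
```

```bash
python3 - <<'E'
from h import *
d=get('wrist'); cv2.imwrite('pics/d.png',np.vstack([d['img'],get('side')['img'][180:384]]))
print(readout.observe()['width'])
E
```

```text
0.00040490139488556396
```

View pics/d.png

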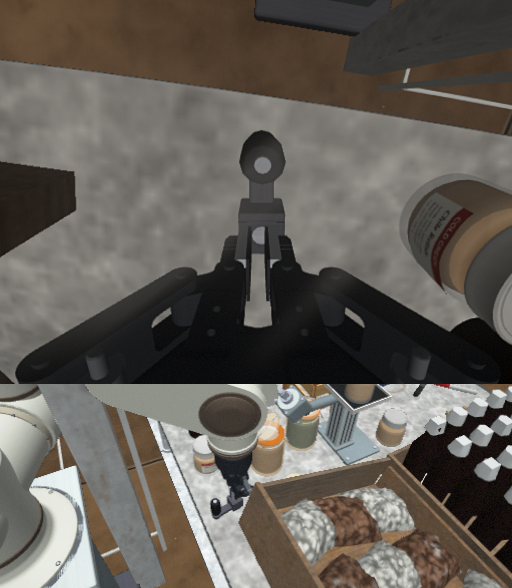

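The wrist picture shows the fingertips either side of the hub at about (232,245) and (287,245), but the width reads near 0. These disagree, so I'll test with a small lift and measure the knob height.

Emit:
{"name": "drive_tool", "arguments": {"deltas": [[0,0,0,0,0,0],[0,0,-10,0,0,0],[0,0,-15,0,0,0],[0,0,-15,0,0,0],[0,0,0,0,0,0]]}}

```text
time: 4.78
ee_pos: [0.4598, -0.1232, 0.0688]
ee_rot: [0.002, -0.071, 0.997, -0.001]
force: [1.0, -0.6, 0.6]
width: -0.0003
```

```bash
cat > k.py <<'E'
from h import *
d=get('wrist'); s=readout.observe(); T=rot(s['ee_rot']); P=cloud(d)
L=((P-s['ee_pos'])@T.as_matrix())*1000   # tool frame mm
ok=(d['z_map']>0)
print('pos',np.round(s['ee_pos'],4),'width',s['width'],'F',np.round(s['force'],1))
im=d['img'].astype(int)
def pr(u,v): print((u,v),'world',P[v,u].round(4),'tool',L[v,u].round(1))
for uv in((262,165),(250,150),(262,190),(262,212),(260,237),(232,250),(288,250),(258,300)): pr(*uv)
m=ok&(abs(L[...,1])<16)&(L[...,0]>30)&(L[...,0]<70)&(L[...,2]>-45)&(L[...,2]<12); q=L[m]
if len(q): print('knob',len(q),q.mean(0).round(1),np.percentile(q,[1,99],0).round(1).tolist(),'z-top',P[m][:,2].max())
E
python3 k.py
```

```text
pos [ 0.4595 -0.123   0.0676] width 0.00021814090388938914 F [ 0.4 -0.2 -0.9]
(262, 165) world [ 0.4216 -0.1257  0.0523] tool [37.9  2.8 15.2]
(250, 150) world [ 0.4125 -0.1344  0.0566] tool [48.2 -4.5 10.9]
(262, 190) world [ 0.4469 -0.1216  0.0243] tool [12.4  3.3 43.2]
(262, 212) world [ 0.4628 -0.1193  0.0287] tool [-3.7  3.4 38.9]
(260, 237) world [ 0.4487 -0.1232  0.0967] tool [ 10.6   1.3 -29.1]
(232, 250) world [ 0.454  -0.1363  0.1037] tool [  7.2 -12.4 -36. ]
(288, 250) world [ 0.5086 -0.0881 -0.0007] tool [-53.3  27.8  68.5]
(258, 300) world [ 0.4699 -0.1212  0.1178] tool [-10.7   0.3 -50.1]
knob 746 [48.7  1.7 10.2] [[40.0, -7.0, 7.1], [57.1, 10.5, 11.9]] z-top 0.06066185741530805
```

```bash
cat >> k.py <<'E'
m=ok&(abs(L[...,1])<30)&(abs(L[...,0])<25)&(L[...,2]>-60)&(L[...,2]<30); q=L[m]; vu=np.argwhere(m)
for lo in range(-60,30,6):
    w=(q[:,2]>=lo)&(q[:,2]<lo+6)
    if w.sum(): print(lo,w.sum(),'x',np.percentile(q[w,0],[2,98]).round(1),'y',np.percentile(q[w,1],[2,98]).round(1),'px',vu[w].mean(0).round(0)[::-1])
m=ok&(np.hypot(P[...,0]-.46,P[...,1]+.1215)<.03)&(P[...,2]>.024)&(P[...,2]<.033); print('hub',P[m].mean(0).round(4),m.sum())
cv2.imwrite('pics/e.png',d['img'])
E
python3 k.py
```

```text
pos [ 0.459  -0.1228  0.0665] width -0.00023769216517355066 F [ 0.1  0.4 -0.9]
(262, 165) world [ 0.4202 -0.1257  0.0559] tool [38.9  2.7 10.5]
(250, 150) world [ 0.4119 -0.1342  0.0567] tool [48.3 -4.6  9.7]
(262, 190) world [ 0.4467 -0.1214  0.0227] tool [12.1  3.3 43.7]
(262, 212) world [ 0.4617 -0.1192  0.0294] tool [-3.   3.3 37.1]
(260, 237) world [ 0.4485 -0.1231  0.0953] tool [ 10.4   1.2 -28.8]
(232, 250) world [ 0.4543 -0.1361  0.1015] tool [  6.5 -12.5 -35. ]
(288, 250) world [ 0.5068 -0.0884  0.0006] tool [-52.   27.4  66. ]
(258, 300) world [ 0.4692 -0.1211  0.117 ] tool [-10.4   0.2 -50.5]
knob 816 [48.5  1.4  9.3] [[39.2, -7.6, 6.0], [57.2, 10.4, 11.9]] z-top 0.06104682925901339
-60 879 x [-4.3 13.3] y [-26.2  26.6] px [258. 272.]
-54 561 x [-10.9  11.7] y [-11.1  11.1] px [257. 273.]
-48 265 x [ 6.1 11.1] y [-12.8  13.1] px [258. 255.]
-42 365 x [ 5.8 11. ] y [-13.2  13. ] px [257. 251.]
-36 305 x [ 5.9 11. ] y [-13.  13.] px [258. 245.]
-30 284 x [ 5.8 11. ] y [-13.1  12.8] px [258. 239.]
-24 213 x [ 6.  10.9] y [-12.1  12.1] px [257. 233.]
-18 27 x [ 9.9 10.7] y [-6.1  6. ] px [257. 227.]
hub [ 0.4596 -0.1213  0.0285] 1328
```

View pics/e.png

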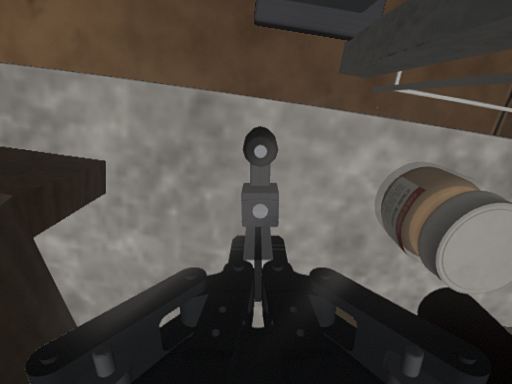

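```bash
cat > k2.py <<'E'
from h import *
s=readout.observe(); T=rot(s['ee_rot']); 
for n in('wrist','side','top'):
    d=get(n); P=cloud(d); L=((P-s['ee_pos'])@T.as_matrix())*1000
    print(n,np.array(d['xyz']).round(3),'proj tips z=17,0,-17:',proj(d,s['ee_pos']+T.apply(np.array([[.011,0,.017],[.011,0,0],[.011,0,-.017]]))).round(0).tolist())
    ok=(d['z_map']>0)&(abs(L[...,0])<20)&(abs(L[...,1])<25)&(L[...,2]>-60)&(L[...,2]<34); print(np.histogram(L[ok][:,2],np.arange(-60,40,6)))
    if n=='wrist':
        for v in range(190,270,6): print(v,L[v,258].round(0),d['img'][v,258],end=';')
E
python3 k2.py
```

```text
wrist [ 0.383 -0.133  0.22 ] proj tips z=17,0,-17: [[257.0, 205.0], [257.0, 215.0], [257.0, 228.0]]
(array([1043,  581,  253,  363,  324,  285,  236,   53,    0,    0,    0,
          0,    0,    0,    0,    0]), array([-60, -54, -48, -42, -36, -30, -24, -18, -12,  -6,   0,   6,  12,
        18,  24,  30,  36]))
190 [12.  1. 47.] [63 64 65];196 [10.  1. 37.] [80 80 81];202 [ 6.  1. 38.] [78 78 80];208 [ 1.  1. 38.] [133 130 129];214 [-3.  1. 35.] [136 133 133];220 [-9.  1. 38.] [73 72 74];226 [-14.   1.  38.] [66 64 65];232 [ 11.   0. -22.] [37 39 40];238 [ 11.   0. -29.] [32 33 34];244 [ 11.   0. -35.] [26 27 27];250 [ 11.   0. -41.] [25 25 26];256 [ 11.   0. -46.] [20 21 21];262 [ 11.   0. -50.] [40 39 40];268 [  7.   0. -50.] [39 39 40];side [ 0.282 -0.542  0.742] proj tips z=17,0,-17: [[230.0, 292.0], [230.0, 287.0], [230.0, 283.0]]
(array([18,  5,  8, 16, 14, 14, 12,  4,  1,  0,  0,  0,  0,  0,  0,  4]), array([-60, -54, -48, -42, -36, -30, -24, -18, -12,  -6,   0,   6,  12,
        18,  24,  30,  36]))
top [0.485 0.017 1.01 ] proj tips z=17,0,-17: [[314.0, 257.0], [315.0, 258.0], [316.0, 258.0]]
(array([0, 0, 0, 0, 0, 0, 0, 0, 0, 0, 0, 0, 0, 0, 0, 0]), array([-60, -54, -48, -42, -36, -30, -24, -18, -12,  -6,   0,   6,  12,
        18,  24,  30,  36]))
```

Wrist and side depth agree that the fingertips, when shut, lie about 17 mm *behind* the reported TCP, not 17 mm ahead. The jaws therefore closed above the hub and left the crank untouched. From here I'll work from the measured tip position. Next I'll reopen and check the body depth and knob clearance.

Emit:
{"name": "drive_tool", "arguments": {"deltas": [[0,0,-10,0,0,0],[0,0,0,0,0,0],[0,0,0,0,0,0],[0,0,0,0,0,0]], "fingers": 0.4}}

```text
time: 5.37
ee_pos: [0.4577, -0.1223, 0.0749]
ee_rot: [-0.001, -0.071, 0.997, 0.0]
force: [-0.2, -0.1, 0.4]
width: 0.048
```

```bash
cat > k3.py <<'E'
from h import *
s=readout.observe(); T=rot(s['ee_rot']); d=get('wrist'); P=cloud(d); L=((P-s['ee_pos'])@T.as_matrix())*1000; ok=d['z_map']>0
print('w',s['width'])
m=ok&(abs(L[...,1])<60)&(L[...,0]>-60)&(L[...,2]<0); q=L[m]
for lo in range(-130,0,8):
    w=(q[:,2]>=lo)&(q[:,2]<lo+8)
    if w.sum(): print(lo,w.sum(),'x',np.percentile(q[w,0],[2,98]).round(1),'y',np.percentile(q[w,1],[2,98]).round(1))
for n,r,c in(('hub',(.024,.033),(.46,-.1215)),('knob',(.05,.062),(.411,-.1285))):
    m=ok&(np.hypot(P[...,0]-c[0],P[...,1]-c[1])<.03)&(P[...,2]>r[0])&(P[...,2]<r[1])
    if n=='hub': m&=np.hypot(P[...,0]-.411,P[...,1]+.1285)>.02
    print(n,P[m].mean(0).round(4),m.sum(),'tool',L[m].mean(0).round(1))
E
python3 k3.py
```

```text
w 0.04796295038901035
-114 2962 x [11.6 20.6] y [-57.4  57.6]
-106 7740 x [ 4.5 19.6] y [-58.5  58.5]
-98 7726 x [-4.9 17.7] y [-57.9  57.9]
-90 6026 x [-10.5  17.6] y [-57.9  57.7]
-82 3163 x [-11.2  17.3] y [-57.6  58.1]
-74 5471 x [-10.  13.] y [-55.5  56. ]
-66 1802 x [ 6.2 13.9] y [-53.1  54. ]
-58 908 x [-9.1 13.4] y [-41.8  42.5]
-50 699 x [-9.8 11.7] y [-35.7  36.9]
-42 684 x [-9.6 11.3] y [-36.6  37.3]
-34 564 x [-9.4 11.3] y [-36.9  37.1]
-26 432 x [-9.5 11.2] y [-35.5  36.2]
-18 83 x [-9.8 10.6] y [-27.9  28.9]
hub [ 0.4596 -0.1212  0.0285] 1222 tool [-2.   0.8 46.4]
knob [ 0.4104 -0.1283  0.0564] 875 tool [47.6  0.7 18.6]
```

```bash
sed -i "s/d=r.inv().apply(np.array(p)-s\['ee_pos'\])\*1000/e=s['ee_pos']+r.apply([0,0,-.034]); d=r.inv().apply(np.array(p)-e)*1000/; s/np.round(s\['ee_pos'\],4)/np.round(e,4)/" h.py; cat > g.py <<'E'
from h import *
to([.4597,-.1212,.021],frame((-.0492,-.007,0),(0,0,-1)))
E
python3 g.py
```

```text
t 5.42 pos [ 0.4577 -0.1223  0.1087] shift [-2.3  0.7 87.7] turn [ 0.001 -0.002  0.001] F [ 0.3 -0.2 -1. ] w 0.0511
```

Emit:
{"name": "drive_tool", "arguments": {"deltas": [[-2,1,25,0,0,0],[0,0,25,0,0,0],[0,0,15,0,0,0],[0,0,0,0,0,0]], "fingers": 0.4}}

```text
time: 5.75
ee_pos: [0.4603, -0.1212, 0.0084]
ee_rot: [0.001, -0.071, 0.997, -0.0]
force: [-0.1, 0.8, -0.1]
width: 0.0514
```

```bash
python3 g.py
```

```text
t 5.75 pos [ 0.4603 -0.1212  0.0424] shift [ 0.6  0.1 21.4] turn [-0.001  0.001  0.001] F [-0.1  0.8 -0.1] w 0.0514
```

Emit:
{"name": "drive_tool", "arguments": {"deltas": [[0,0,12,0,0,0],[0,0,9,0,0,0],[0,0,0,0,0,0]]}}

```text
time: 6.0
ee_pos: [0.4604, -0.1213, -0.0127]
ee_rot: [0.0, -0.071, 0.997, -0.0]
force: [-0.0, 0.0, -0.1]
width: 0.0516
```

Emit:
{"name": "drive_tool", "arguments": {"deltas": [[0,0,0,0,0,0],[0,0,0,0,0,0],[0,0,0,0,0,0],[0,0,0,0,0,0],[0,0,0,0,0,0]], "fingers": 1, "squeeze": 80}}

```text
time: 6.42
ee_pos: [0.462, -0.1219, -0.0091]
ee_rot: [0.002, -0.071, 0.997, -0.001]
force: [-1.0, 0.2, -1.4]
width: 0.0269
```

```bash
python3 g.py
```

```text
t 6.42 pos [ 0.4619 -0.1218  0.0249] shift [2.1 1.  3.8] turn [-0.002  0.004  0.001] F [-1.   0.2 -1.4] w 0.0269
```

Gripped: the width is 27 mm. Now I'll lift it.

Emit:
{"name": "drive_tool", "arguments": {"deltas": [[0,0,-20,0,0,0],[0,0,-40,0,0,0],[0,0,-40,0,0,0],[0,0,-40,0,0,0],[0,0,-40,0,0,0]]}}

```text
time: 6.83
ee_pos: [0.4568, -0.1197, 0.1706]
ee_rot: [-0.005, -0.071, 0.997, 0.003]
force: [0.9, -0.6, -2.2]
width: 0.0269
```

Emit:
{"name": "drive_tool", "arguments": {"deltas": [[0,0,-40,0,0,0],[0,0,-40,0,0,0],[0,0,-30,0,0,0],[0,0,-10,0,-0.1,0],[0,0,0,0,-0.1,0]]}}

```text
time: 7.25
ee_pos: [0.4594, -0.1198, 0.3057]
ee_rot: [0.101, -0.072, 0.992, 0.007]
force: [-0.1, 0.2, -1.9]
width: 0.0263
```

Emit:
{"name": "drive_tool", "arguments": {"deltas": [[0,0,0,0,-0.1,0],[0,0,0,0,-0.1,0],[0,0,0,0,-0.1,0],[0,0,0,0,-0.1,0],[0,0,0,0,0,0]]}}

```text
time: 7.67
ee_pos: [0.459, -0.1194, 0.3101]
ee_rot: [0.31, -0.07, 0.948, 0.017]
force: [0.2, 0.1, -2.3]
width: 0.0269
```

```bash
cat > g2.py <<'E'
from h import *
S=np.array([.605,-.074,.24]); z=np.array([-np.sin(.611),0,np.cos(.611)])
T=frame((-.99,-.0,-.5),-z)
to(S+z*.09+[0,-.10,0],T)
E
python3 g2.py
```

```text
t 7.67 pos [ 0.4391 -0.122   0.3376] shift [-70.8 -67.5  82.2] turn [0.075 0.021 0.123] F [ 0.2  0.1 -2.3] w 0.0269
```

Emit:
{"name": "drive_tool", "arguments": {"deltas": [[-20,-18,22,0.02,0,0.04],[-20,-18,22,0.02,0,0.04],[-15,-16,20,0.02,0.02,0.04],[-15,-16,18,0,0,0],[0,0,0,0,0,0]]}}

```text
time: 8.08
ee_pos: [0.5718, -0.1821, 0.2875]
ee_rot: [0.298, 0.001, 0.954, 0.002]
force: [-0.1, 1.2, -4.3]
width: 0.0271
```

```bash
python3 g2.py; python3 - <<'E'
from h import *
s=readout.observe(); d=get('wrist'); b=get('side'); np.savez('w2',**d); np.savez('s2',**b); cv2.imwrite('pics/f.png',np.hstack([cv2.resize(d['img'],(400,300)),cv2.resize(b['img'],(400,300))])); 
P=cloud(d); uv=proj(d,[[.605,-.074,.24],[.592,-.074,.259]]); print(uv)
c=d['img'][:, :]; u,v=uv[1].astype(int); x0=max(u-65,0);y0=max(v-60,0)
cv2.imwrite('pics/g.png',cv2.resize(c[y0:v+70,x0:u+75],None,fx=4,fy=4,interpolation=cv2.INTER_CUBIC)); print(x0,y0)
E
```

```text
t 8.08 pos [ 0.5524 -0.1822  0.3154] shift [0.2 8.2 2. ] turn [ 0.003 -0.005 -0.003] F [-0.1  1.2 -4.3] w 0.0271
[[388.51955414 199.3558832 ]
 [402.38665032 209.96517063]]
337 149
```

View pics/g.png

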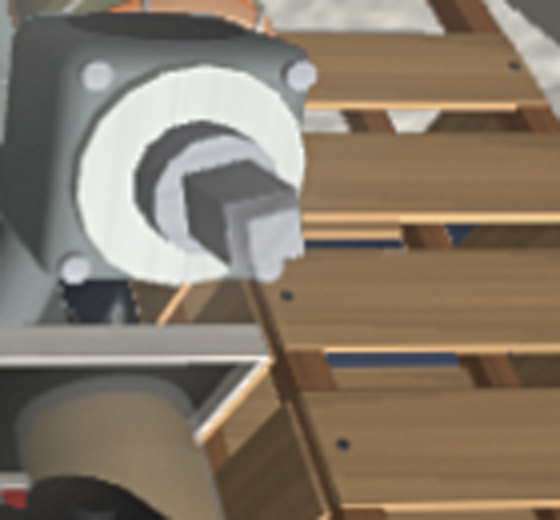

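The crop (offset (337,149), ×4) shows the shaft end square with corners near (235,212), (300,190), (303,255) and (250,275). The white housing face is centred near (190,175), and the prediction was within about 2 px.

```bash
python3 - <<'E'
from h import *
d=np.load('w2.npz'); d={k:d[k] for k in d}; d['f']=192/np.tan(np.radians(d['fovy'])/2); P=cloud(d)
im=d['img'][149:279,337:477].astype(int); C=P[149:279,337:477]; D=d['z_map'][149:279,337:477]
near=(D>0)&(np.linalg.norm(C-[.61,-.074,.235],axis=-1)<.04)
disk=near&(im.min(2)>190)&(np.ptp(im,axis=2)<40)
q=C[disk]; 
for _ in range(4):
    c=q.mean(0); n=np.linalg.svd(q-c,full_matrices=False)[2][2]; n*=np.sign(n[2]); q=q[abs((q-c)@n)<.003]
print('disk',len(q),c.round(4),'n',n.round(3),'tilt',np.degrees(np.arccos(n[2])).round(1),'az',np.degrees(np.arctan2(n[1],n[0])).round(1))
# square: plane of shaft end and base
z=n
m=near; h=(C-c)@z; print(np.histogram(h[m]*1000,np.arange(-4,50,2))[0])
for lo,hi in((.0,.1),):
    pass
e=near&(h>h[m].max()-.008); qe=C[e]; print('top',len(qe),qe.mean(0).round(4),h[e].mean(),h[m].max())
np.savez('sh',c=c,n=n)
cor=np.array([(235,212),(300,190),(303,255),(250,275)])/4+[337,149]
for H in (.259,):
    r=ray(d,cor[:,0],cor[:,1]); o=np.array(d['xyz']); z0=np.array([-.574,0,.819]); p0=np.array([.592,-.074,.2588])
    k=((p0-o)@z0)/(r@z0); X=o+r*k[:,None]; print(X.round(4).tolist(),'centre',X.mean(0).round(4)); 
    for i in range(4): w=X[(i+1)%4]-X[i]; print('edge',np.linalg.norm(w).round(4),(w/np.linalg.norm(w)).round(3))
E
```

```text
disk 841 [ 0.6017 -0.0811  0.2245] n [-0.601 -0.025  0.799] tilt 37.0 az -177.6
[201 939 460  43  35  44  42 268 109  33  36  32  34  35  39  38  41  78
 111 118   0   0   0   0   0   0]
top 348 [ 0.5895 -0.0746  0.2565] 0.032684295301365074 0.035892083026199555
[[0.587, -0.0799, 0.2553], [0.5835, -0.0683, 0.2528], [0.594, -0.0656, 0.2602], [0.5973, -0.0751, 0.2625]] centre [ 0.5904 -0.0722  0.2577]
edge 0.0123 [-0.28   0.94  -0.197]
edge 0.0131 [0.801 0.207 0.561]
edge 0.0103 [ 0.314 -0.923  0.22 ]
edge 0.0135 [-0.766 -0.354 -0.537]
```

```bash
python3 - <<'E'
from h import *
d=np.load('w2.npz'); d={k:d[k] for k in d}; d['f']=192/np.tan(np.radians(d['fovy'])/2); P=cloud(d)
z=np.array([-np.sin(.611),0,np.cos(.611)]); e1=np.array([z[2],0,-z[0]]); e2=np.array([0,1,0])
E0=np.array([.5911,-.073,.2582])
X=P-E0; h=X@z*1000; a=X@e1*1000; b=X@e2*1000; ok=(d['z_map']>0)&(np.hypot(a,b)<14)
print(np.histogram(h[ok],np.arange(-40,8,2)))
m=ok&(h>-18)&(h<-5); A=a[m];B=b[m]; pts=np.stack([A,B],1)
th=np.radians(np.arange(-10,80,1.)); 
# rotate so that faces align with axes: two visible faces -> sharpest histograms
best=[]
for t in th:
    p=A*np.cos(t)+B*np.sin(t); q=-A*np.sin(t)+B*np.cos(t)
    best.append(sum((np.histogram(v,np.arange(-12,12,.75))[0]**2).sum() for v in (p,q)))
t=th[np.argmax(best)]; print('angle by side faces',np.degrees(t),len(A), [int(x) for x in best[::5]])
p=A*np.cos(t)+B*np.sin(t); q=-A*np.sin(t)+B*np.cos(t)
print('p',np.percentile(p,[1,50,99]).round(1),np.histogram(p,np.arange(-12,13,2))[0],'q',np.percentile(q,[1,50,99]).round(1),np.histogram(q,np.arange(-12,13,2))[0])
m=ok&(h>-2.5)&(h<3); r=cv2.minAreaRect(np.stack([a[m],b[m]],1).astype(np.float32)); print('end',m.sum(),r, h[m].mean())
m=ok&(h<-21)&(h>-26); print('collar h',h[m].mean(),a[m].mean(),b[m].mean())
E
```

```text
(array([  0,   0,  14,  48,  39,  29,  38,  34, 173, 203,  32,  34,  33,
        40,  35,  36,  43,  33,  65,  82, 161,  14,   0]), array([-40, -38, -36, -34, -32, -30, -28, -26, -24, -22, -20, -18, -16,
       -14, -12, -10,  -8,  -6,  -4,  -2,   0,   2,   4,   6]))
angle by side faces 14.0 233 [6790, 7620, 8232, 10562, 14270, 20142, 14924, 10512, 8352, 7428, 6826, 6578, 6192, 6198, 6342, 6318, 6514, 6472]
p [-7.9 -6.9  6. ] [  0   1 134  15  18  17  13  16  16   3   0   0] q [-6.8 -5.6  6.8] [  0   0 104  27  21  18  18  17  18  10   0   0]
end 282 ((-1.7084636688232422, -0.1839761734008789), (12.643672943115234, 13.530038833618164), 13.959716796875) 0.2403542098469522
collar h -22.376887690382738 -4.38561074430167 -5.047663669221848
```

```bash
cat > g3.py <<'E'
from h import *
import sys
z=np.array([-np.sin(.611),0,np.cos(.611)]); e1=np.array([z[2],0,-z[0]]); e2=np.array([0,1.,0])
S=np.array([.6037,-.073,.2393]); t=np.radians(14.3)
T=frame(-(np.cos(t)*e1+np.sin(t)*e2),-z)
G=np.array([-2,0,25])/1000 # socket mouth in eff tool frame
def tgt(h): return S+z*h/1000-T.apply(G)
if __name__=='__main__':
    G[:]=[float(v)/1000 for v in sys.argv[2:5]] if len(sys.argv)>2 else G
    to(tgt(float(sys.argv[1])),T)
E
python3 - <<'E'
from h import *
s=readout.observe(); Tr=rot(s['ee_rot']); d=get('wrist'); P=cloud(d); L=((P-s['ee_pos'])@Tr.as_matrix())*1000+[0,0,34]; ok=d['z_map']>0
m=ok&(L[...,0]>36)&(L[...,0]<68)&(abs(L[...,1])<20)&(L[...,2]<-25)&(L[...,2]>-45); print('knobtop',m.sum(),L[m].mean(0).round(1),np.percentile(L[m],[2,98],0).round(1).tolist())
m=ok&(L[...,0]>-20)&(L[...,0]<20)&(abs(L[...,1])<12)&(L[...,2]<5)&(L[...,2]>-14); print('hubtop',m.sum(),L[m].mean(0).round(1),np.percentile(L[m],[2,50,98],0).round(1).tolist())
m=ok&(L[...,0]>20)&(L[...,0]<36)&(abs(L[...,1])<12)&(L[...,2]<30)&(L[...,2]>0); print('arm',m.sum(),L[m].mean(0).round(1),np.percentile(L[m],[2,50,98],0).round(1).tolist())
E
python3 g3.py 50
```

```text
knobtop 3078 [ 51.8   0.3 -33.4] [[42.2, -9.1, -37.0], [60.2, 9.6, -27.4]]
hubtop 2944 [ 3.1 -0.  -4.8] [[-12.6, -11.5, -7.3], [4.1, -0.0, -5.5], [14.2, 11.5, 3.8]]
arm 154 [21.5  0.2 12.5] [[20.0, -7.3, 11.5], [21.4, 0.2, 12.5], [23.3, 7.8, 13.9]]
t 8.23 pos [ 0.5499 -0.1804  0.3173] shift [  2.7 106.8  20.1] turn [ 0.004 -0.002 -0.251] F [-0.2  0.4 -1.5] w 0.0268
```

Emit:
{"name": "drive_tool", "arguments": {"deltas": [[0,0,-10,0,0,-0.085],[0,0,0,0,0,-0.085],[0,0,0,0,0,-0.08],[0,0,0,0,0,0]]}}

```text
time: 8.57
ee_pos: [0.5614, -0.1784, 0.3003]
ee_rot: [0.296, -0.125, 0.946, -0.038]
force: [0.1, -0.3, -1.4]
width: 0.0268
```

```bash
sed -i 's/\[-2,0,25\]/[1.3,0.1,22.8]/' g3.py; python3 g3.py 45
```

```text
t 8.57 pos [ 0.542  -0.1785  0.3282] shift [-28.2 101.8  40.6] turn [ 0.003 -0.004  0.012] F [ 0.1 -0.3 -1.4] w 0.0268
```

Emit:
{"name": "drive_tool", "arguments": {"deltas": [[-9,34,8,0,0,0.01],[-9,34,8,0,0,0],[-8,30,8,0,0,0],[0,0,8,0,0,0],[0,0,0,0,0,0]]}}

```text
time: 8.98
ee_pos: [0.5781, -0.0741, 0.2772]
ee_rot: [0.298, -0.112, 0.947, -0.037]
force: [-0.1, -0.2, -3.1]
width: 0.027
```

```bash
python3 g3.py 30
```

```text
t 8.98 pos [ 0.5586 -0.074   0.3051] shift [-0.8  1.2 27. ] turn [-0.003 -0.002 -0.013] F [-0.1 -0.2 -3.1] w 0.027
```

Emit:
{"name": "drive_tool", "arguments": {"deltas": [[-1,1,14,0,0,-0.013],[0,0,13,0,0,0],[0,0,0,0,0,0],[0,0,0,0,0,0]]}}

```text
time: 9.32
ee_pos: [0.5939, -0.0735, 0.257]
ee_rot: [0.298, -0.116, 0.947, -0.039]
force: [0.2, 0.0, -1.8]
width: 0.0266
```

```bash
python3 g3.py 20; python3 - <<'E'
from h import *
d=get('side'); b=cv2.resize(d['img'][160:250,240:370],None,fx=4,fy=4,interpolation=cv2.INTER_CUBIC); cv2.imwrite('pics/i.png',b)
E
```

```text
t 9.32 pos [ 0.5744 -0.0734  0.2849] shift [ 0.7  0.8 11.3] turn [-0.004 -0.001 -0.005] F [ 0.2  0.  -1.8] w 0.0266
```

View pics/i.png

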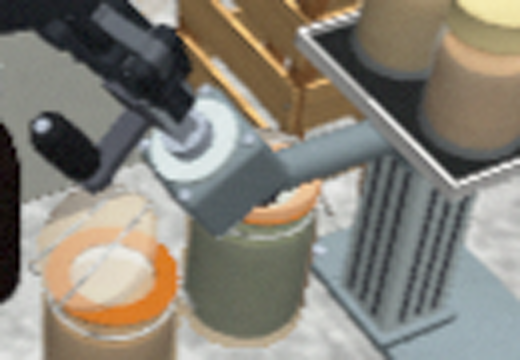

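The side crop shows the hub right above the shaft end at (190,130) and in line with it. I'll lower it in small steps and watch the force.

Emit:
{"name": "drive_tool", "arguments": {"deltas": [[0.7,0.7,6,0,0,-0.005],[0,0,5,0,0,0],[0,0,0,0,0,0]]}}

```text
time: 9.62
ee_pos: [0.5997, -0.0746, 0.248]
ee_rot: [0.299, -0.117, 0.946, -0.04]
force: [-0.8, 0.3, -2.7]
width: 0.0264
```

```bash
python3 g3.py 0
```

```text
t 9.62 pos [ 0.5801 -0.0744  0.2759] shift [-0.   1.8 20.6] turn [-0.006 -0.    -0.002] F [-0.8  0.3 -2.7] w 0.0264
```

Emit:
{"name": "drive_tool", "arguments": {"deltas": [[0,1.5,3,0,0,0],[0,0,4,0,0,0],[0,0,0,0,0,0]]}}

```text
time: 9.87
ee_pos: [0.6027, -0.0735, 0.2419]
ee_rot: [0.298, -0.117, 0.947, -0.04]
force: [-0.2, -0.4, -1.8]
width: 0.0266
```

```bash
python3 g3.py 0
```

```text
t 9.87 pos [ 0.5832 -0.0733  0.2697] shift [-0.8  0.4 13.9] turn [-0.006 -0.002 -0.003] F [-0.2 -0.4 -1.8] w 0.0266
```

Now h=14 with no contact force, so the socket is past the chamfer and on the shaft. I'll keep going down.

Emit:
{"name": "drive_tool", "arguments": {"deltas": [[-0.5,0,5,-0.004,0,0],[0,0,5,0,0,0],[0,0,0,0,0,0]]}}

```text
time: 10.12
ee_pos: [0.6086, -0.0735, 0.2332]
ee_rot: [0.297, -0.117, 0.947, -0.038]
force: [-0.1, -0.1, -2.8]
width: 0.0268
```

```bash
python3 g3.py 0
```

```text
t 10.12 pos [ 0.5891 -0.0734  0.2611] shift [-0.9  0.5  3.4] turn [-0.002 -0.003 -0.003] F [-0.1 -0.1 -2.8] w 0.0268
```

Emit:
{"name": "drive_tool", "arguments": {"deltas": [[0,0,3,0,0,0],[0,0,3,0,0,0],[0,0,0,0,0,0]]}}

```text
time: 10.37
ee_pos: [0.6104, -0.0736, 0.2312]
ee_rot: [0.297, -0.118, 0.947, -0.039]
force: [-2.4, -1.6, -8.4]
width: 0.0269
```

```bash
python3 g3.py 0
```

```text
t 10.37 pos [ 0.591  -0.0734  0.2591] shift [-0.4  0.6  0.7] turn [-0.003 -0.004 -0.   ] F [-2.4 -1.6 -8.4] w 0.0269
```

Emit:
{"name": "drive_tool", "arguments": {"deltas": [[0,0,3,0,0,0],[0,0,3,0,0,0]]}}

```text
time: 10.53
ee_pos: [0.6113, -0.0735, 0.2306]
ee_rot: [0.296, -0.12, 0.947, -0.04]
force: [-91.6, 2.0, 56.2]
width: 0.0268
```

```bash
python3 g3.py 0
```

```text
t 10.53 pos [ 0.5919 -0.0734  0.2586] shift [-0.1  0.6 -0.2] turn [-0.004 -0.005  0.003] F [-91.6   2.   56.2] w 0.0268
```

Firmly seated: the reaction is along the shaft, about 107 N. I'll relieve it and release.

Emit:
{"name": "drive_tool", "arguments": {"deltas": [[0,0,-1.5,0,0,0],[0,0,0,0,0,0],[0,0,0,0,0,0]]}}

```text
time: 10.78
ee_pos: [0.609, -0.0736, 0.2331]
ee_rot: [0.296, -0.12, 0.947, -0.041]
force: [-0.4, 0.2, -3.1]
width: 0.0272
```

```bash
python3 g3.py 0
```

```text
t 10.78 pos [ 0.5896 -0.0734  0.2611] shift [-0.5  0.5  3.1] turn [-0.005 -0.006  0.004] F [-0.4  0.2 -3.1] w 0.0272
```

Emit:
{"name": "drive_tool", "arguments": {"deltas": [[0,0,2,0,0,0],[0,0,1,0,0,0]]}}

```text
time: 10.95
ee_pos: [0.6107, -0.0736, 0.2309]
ee_rot: [0.296, -0.12, 0.947, -0.041]
force: [-25.5, 1.0, 15.8]
width: 0.0269
```

```bash
python3 g3.py 0
```

```text
t 10.95 pos [ 0.5913 -0.0734  0.2588] shift [-0.4  0.6  0.3] turn [-0.005 -0.006  0.005] F [-25.5   1.   15.8] w 0.0269
```

Emit:
{"name": "drive_tool", "arguments": {"deltas": [[0,0,0,0,0,0],[0,0,0,0,0,0],[0,0,0,0,0,0],[0,0,0,0,0,0]], "fingers": 0.4, "squeeze": 30}}

```text
time: 11.28
ee_pos: [0.612, -0.0738, 0.2317]
ee_rot: [0.297, -0.12, 0.946, -0.041]
force: [0.3, -0.3, -0.1]
width: 0.0509
```

Emit:
{"name": "drive_tool", "arguments": {"deltas": [[0,0,-20,0,0,0],[0,0,-30,0,0,0],[0,0,-15,0,0,0],[0,0,0,0,0,0]]}}

```text
time: 11.62
ee_pos: [0.574, -0.0731, 0.2857]
ee_rot: [0.297, -0.12, 0.947, -0.041]
force: [0.8, -0.5, 0.5]
width: 0.051
```

```bash
cat > w.py <<'E'
from g3 import *
K=lambda ph,h: S+T.apply([.05*np.cos(ph),.05*np.sin(ph),-h/1000])
if __name__=='__main__':
    s=readout.observe(); e=s['ee_pos']+rot(s['ee_rot']).apply([0,0,-.034])
    d=get('wrist'); P=cloud(d); L=(P-S)@T.as_matrix()*1000; ok=d['z_map']>0   # shaft frame (tool axes)
    m=ok&(np.hypot(L[...,0]-50,L[...,1])<25)&(L[...,2]<-50)&(L[...,2]>-64); q=L[m]; print('knob top',m.sum(),q.mean(0).round(1),np.percentile(q,[2,98],0).round(1).tolist())
    m=ok&(np.hypot(L[...,0],L[...,1])<22)&(L[...,2]<-22)&(L[...,2]>-36); q=L[m]; print('hub top',m.sum(),q.mean(0).round(1),np.percentile(q,[2,98],0).round(1).tolist())
    to(K(0,33+30),T)
E
python3 w.py
```

```text
knob top 953 [ 55.1   0.2 -52.9] [[46.2, -8.4, -56.0], [63.7, 9.1, -50.4]]
hub top 1606 [  3.4  -0.1 -30.2] [[-10.8, -13.5, -32.5], [16.0, 13.1, -25.4]]
t 11.67 pos [ 0.555  -0.0729  0.3125] shift [51.9  0.7 25.1] turn [-0.004 -0.005  0.004] F [0.3 0.  0.6] w 0.0513
```

```bash
cat > pl.py <<'E'
from g3 import *
def fit(q,tol=.8):
    for _ in range(6):
        c=q.mean(0); n=np.linalg.svd(q-c,full_matrices=False)[2][2]; n*=-np.sign(n[2]); q=q[abs((q-c)@n)<tol]
    return c,n,len(q),q
d=get('wrist'); P=cloud(d); L=(P-S)@T.as_matrix()*1000; ok=d['z_map']>0
m=ok&(abs(L[...,0]-2)<11)&(abs(L[...,1])<11)&(L[...,2]<-22)&(L[...,2]>-36); c,n,k,q=fit(L[m]); print('hubtop',c.round(1),n.round(3),k,np.percentile(q,[2,98],0).round(1).tolist())
m=ok&(np.hypot(L[...,0],L[...,1])>16)&(np.hypot(L[...,0],L[...,1])<27)&(L[...,2]<18)&(L[...,2]>4); c,n,k,q=fit(L[m]); print('disk',c.round(1),n.round(3),k)
m=ok&(L[...,0]>18)&(L[...,0]<42)&(abs(L[...,1])<7)&(L[...,2]<0)&(L[...,2]>-18); c,n,k,q=fit(L[m],1.5); print('arm',c.round(1),n.round(3),k,np.percentile(q,[2,98],0).round(1).tolist())
E
python3 pl.py
```

```text
hubtop [  2.    0.  -30.6] [ 0.113  0.013 -0.993] 674 [[-8.6, -10.6, -32.1], [12.7, 10.8, -28.9]]
disk [ 1.2  7.7 11.7] [ 0.03  -0.006 -1.   ] 253
arm [27.6  0.1 -9.2] [ 0.119  0.028 -0.993] 480 [[18.2, -6.3, -10.8], [36.7, 6.9, -7.4]]
```

Emit:
{"name": "drive_tool", "arguments": {"deltas": [[27,0,0,-0.004,-0.005,0.004],[27,1,0,0,0,0],[0,0,15,0,0,0],[0,0,0,0,0,0]]}}

```text
time: 12.05
ee_pos: [0.5398, -0.0856, 0.235]
ee_rot: [0.297, -0.119, 0.947, -0.036]
force: [0.5, -0.6, -0.9]
width: 0.0513
```

```bash
cat > v.py <<'E'
from w import *
# where is the hand in the shaft frame (tool axes, mm)
s=readout.observe(); r=rot(s['ee_rot']); e=s['ee_pos']+r.apply([0,0,-.034]); q=T.inv().apply(e-S)*1000
f=T.inv().apply(s['force'])
print('t',round(float(s['time']),2),'shaft-frame',q.round(1),'R',np.hypot(*q[:2]).round(1),'phi',np.arctan2(q[1],q[0]).round(3),'F tool',f.round(1),'turn',(r.inv()*T).as_rotvec().round(3),'w',round(float(s['width']),4))
E
python3 v.py
```

```text
t 12.05 shaft-frame [ 56.1   1.2 -67.2] R 56.1 phi 0.022 F tool [ 0.2 -0.5  1. ] turn [ 0.003 -0.003 -0.001] w 0.0513
```

Emit:
{"name": "drive_tool", "arguments": {"deltas": [[-3,-1,14,0,0,0],[0,0,14,0,0,0],[0,0,6,0,0,0],[0,0,0,0,0,0]]}}

```text
time: 12.38
ee_pos: [0.5631, -0.0854, 0.2054]
ee_rot: [0.295, -0.118, 0.947, -0.035]
force: [0.6, 0.1, 0.0]
width: 0.051
```

```bash
python3 v.py
```

```text
t 12.38 shaft-frame [ 53.9   0.8 -29.5] R 53.9 phi 0.015 F tool [-0.5  0.   0.3] turn [ 0.005 -0.007 -0.002] w 0.051
```

Emit:
{"name": "drive_tool", "arguments": {"deltas": [[0,0,0,0,0,0],[0,0,0,0,0,0],[0,0,0,0,0,0],[0,0,0,0,0,0],[0,0,0,0,0,0]], "fingers": 1, "squeeze": 30}}

```text
time: 12.8
ee_pos: [0.563, -0.0851, 0.2064]
ee_rot: [0.295, -0.119, 0.948, -0.035]
force: [-0.4, 0.6, -1.6]
width: 0.0219
```

```bash
python3 v.py
```

```text
t 12.8 shaft-frame [ 53.4   1.  -30.4] R 53.4 phi 0.019 F tool [1.1 0.8 1.1] turn [ 0.006 -0.007 -0.001] w 0.0219
```

Emit:
{"name": "drive_tool", "arguments": {"deltas": [[-4.4,13,-0.5,0,0,0],[-5.3,12.1,0,0,0,0],[-8.2,10.4,0,0,0,0],[-10.6,7.9,0,0,0,0],[-12.2,4.9,0,0,0,0]]}}

```text
time: 13.22
ee_pos: [0.5815, -0.0295, 0.2213]
ee_rot: [0.291, -0.118, 0.949, -0.037]
force: [-10.8, -7.2, 7.1]
width: 0.0219
```

```bash
python3 v.py
```

```text
t 13.22 shaft-frame [ 16.4  49.1 -32. ] R 51.8 phi 1.248 F tool [  6.4  -5.8 -12. ] turn [ 0.003 -0.015 -0.003] w 0.0219
```

```bash
cat > n.py <<'E'
from v import *
import sys
st=float(sys.argv[1]); N=int(sys.argv[2]); Rr=float(sys.argv[3]) if len(sys.argv)>3 else 51; ph=np.arctan2(q[1],q[0]); p=q[:2]
tw=(r.inv()*T).as_rotvec()
for i in range(N):
    ph+=st; t=Rr*np.array([np.cos(ph),np.sin(ph)]); d=t-p; p=t
    print(str([float(x) for x in [*d.round(1),round(float((-32-q[2])/3) if i<3 else 0.,1),*( tw.round(3) if i==0 else [0,0,0])]])+',',end='\n' if i%5==4 else ' ')
E
sed -i 's/^if __name__.*$/if __name__=="__main__":/' w.py; python3 n.py 0.33 10
```

```text
t 13.22 shaft-frame [ 16.4  49.1 -32. ] R 51.8 phi 1.248 F tool [  6.4  -5.8 -12. ] turn [ 0.003 -0.015 -0.003] w 0.0219
[-16.8, 1.9, -0.0, 0.003, -0.015, -0.003], [-16.5, -2.9, -0.0, 0.0, 0.0, 0.0], [-14.7, -8.1, -0.0, 0.0, 0.0, 0.0], [-11.3, -12.4, 0.0, 0.0, 0.0, 0.0], [-6.6, -15.4, 0.0, 0.0, 0.0, 0.0],
[-1.3, -16.7, 0.0, 0.0, 0.0, 0.0], [4.2, -16.2, 0.0, 0.0, 0.0, 0.0], [9.2, -14.0, 0.0, 0.0, 0.0, 0.0], [13.2, -10.3, 0.0, 0.0, 0.0, 0.0], [15.9, -5.4, 0.0, 0.0, 0.0, 0.0],
```

Emit:
{"name": "drive_tool", "arguments": {"deltas": [[-16.8,1.9,0,0.003,-0.015,-0.003],[-16.5,-2.9,0,0,0,0],[-14.7,-8.1,0,0,0,0],[-11.3,-12.4,0,0,0,0],[-6.6,-15.4,0,0,0,0]]}}

```text
time: 13.63
ee_pos: [0.6404, -0.0485, 0.2642]
ee_rot: [0.296, -0.121, 0.947, -0.04]
force: [-8.9, -2.5, -8.5]
width: 0.0218
```

```bash
python3 n.py 0.33 10
```

```text
t 13.63 shaft-frame [-49.2  12.9 -33.4] R 50.9 phi 2.885 F tool [12.4  0.6  1.9] turn [-0.003 -0.006  0.005] w 0.0218
[-1.6, -16.7, 0.5, -0.003, -0.006, 0.005], [4.0, -16.3, 0.5, 0.0, 0.0, 0.0], [9.0, -14.1, 0.5, 0.0, 0.0, 0.0], [13.1, -10.4, 0.0, 0.0, 0.0, 0.0], [15.8, -5.6, 0.0, 0.0, 0.0, 0.0],
[16.8, -0.2, 0.0, 0.0, 0.0, 0.0], [15.9, 5.2, 0.0, 0.0, 0.0, 0.0], [13.4, 10.1, 0.0, 0.0, 0.0, 0.0], [9.4, 13.9, 0.0, 0.0, 0.0, 0.0], [4.4, 16.2, 0.0, 0.0, 0.0, 0.0],
```

Tracking is accurate, so I'll send two calls between checks.

Emit:
{"name": "drive_tool", "arguments": {"deltas": [[-1.6,-16.7,0.5,-0.003,-0.006,0.005],[4,-16.3,0.5,0,0,0],[9,-14.1,0.5,0,0,0],[13.1,-10.4,0,0,0,0],[15.8,-5.6,0,0,0,0]]}}

```text
time: 14.05
ee_pos: [0.6217, -0.1193, 0.2503]
ee_rot: [0.297, -0.121, 0.947, -0.033]
force: [-7.3, 19.9, 2.3]
width: 0.0216
```

```bash
python3 n.py 0.33 10
```

```text
t 14.05 shaft-frame [ -9.  -50.3 -32.6] R 51.1 phi -1.749 F tool [-0.4 20.4 -6.1] turn [ 0.009 -0.002  0.002] w 0.0216
[16.8, -0.1, 0.2, 0.009, -0.002, 0.002], [15.9, 5.2, 0.2, 0.0, 0.0, 0.0], [13.4, 10.1, 0.2, 0.0, 0.0, 0.0], [9.4, 13.9, 0.0, 0.0, 0.0, 0.0], [4.4, 16.2, 0.0, 0.0, 0.0, 0.0],
[-1.1, 16.7, 0.0, 0.0, 0.0, 0.0], [-6.5, 15.5, 0.0, 0.0, 0.0, 0.0], [-11.1, 12.5, 0.0, 0.0, 0.0, 0.0], [-14.6, 8.2, 0.0, 0.0, 0.0, 0.0], [-16.5, 3.1, 0.0, 0.0, 0.0, 0.0],
```

Emit:
{"name": "drive_tool", "arguments": {"deltas": [[16.8,0.3,0.2,0.009,-0.002,0.002],[15.9,5.2,0.2,0,0,0],[13.4,10.1,0.2,0,0,0],[9.4,13.9,0,0,0,0],[4.4,16.2,0,0,0,0]]}}

```text
time: 14.47
ee_pos: [0.5644, -0.091, 0.213]
ee_rot: [0.303, -0.116, 0.945, -0.037]
force: [17.7, 3.0, 1.1]
width: 0.0213
```

```bash
python3 n.py 0.33 10 50.5; python3 pl.py
```

```text
t 14.47 shaft-frame [ 50.6  -5.7 -35. ] R 50.9 phi -0.112 F tool [-15.4  -0.8   9.3] turn [-0.002  0.009 -0.005] w 0.0213
[-1.3, 16.6, 1.0, -0.002, 0.009, -0.005], [-6.2, 15.4, 1.0, 0.0, 0.0, 0.0], [-10.9, 12.5, 1.0, 0.0, 0.0, 0.0], [-14.3, 8.3, 0.0, 0.0, 0.0, 0.0], [-16.3, 3.3, 0.0, 0.0, 0.0, 0.0],
[-16.4, -2.2, 0.0, 0.0, 0.0, 0.0], [-14.8, -7.4, 0.0, 0.0, 0.0, 0.0], [-11.6, -11.8, 0.0, 0.0, 0.0, 0.0], [-7.2, -15.0, 0.0, 0.0, 0.0, 0.0], [-2.0, -16.5, 0.0, 0.0, 0.0, 0.0],
hubtop [  9.3  -1.  -29.6] [ 0.02 -0.01 -1.  ] 337 [[5.0, -10.5, -30.4], [12.8, 10.0, -28.9]]
disk [-11.6 -20.5  11.7] [-0.341 -0.714 -0.612] 24pl.py:4: RuntimeWarning: Mean of empty slice.
  c=q.mean(0); n=np.linalg.svd(q-c,full_matrices=False)[2][2]; n*=-np.sign(n[2]); q=q[abs((q-c)@n)<tol]
  ret = um.true_divide(
Traceback (most recent call last):
  File "pl.py", line 9, in <module>
    m=ok&(L[...,0]>18)&(L[...,0]<42)&(abs(L[...,1])<7)&(L[...,2]<0)&(L[...,2]>-18); c,n,k,q=fit(L[m],1.5); print('arm',c.round(1),n.round(3),k,np.percentile(q,[2,98],0).round(1).tolist())
                                                                                            ~~~^^^^^^^^^^
  File "pl.py", line 4, in fit
    c=q.mean(0); n=np.linalg.svd(q-c,full_matrices=False)[2][2]; n*=-np.sign(n[2]); q=q[abs((q-c)@n)<tol]
                   ~~~~~~~~~~~~~~~~~~~~~~~~~~~~~~~~~~~~~~~~~^^^
IndexError: index 2 is out of bounds for axis 0 with size 0
```

Emit:
{"name": "drive_tool", "arguments": {"deltas": [[-1.3,16.6,1,-0.002,0.009,-0.005],[-6.2,15.4,1,0,0,0],[-10.9,12.5,1,0,0,0],[-14.3,8.3,0,0,0,0],[-16.3,3.3,0,0,0,0]]}}

```text
time: 14.93
ee_pos: [0.5927, -0.0237, 0.2335]
ee_rot: [0.302, -0.117, 0.945, -0.042]
force: [11.8, -29.4, -10.0]
width: 0.0221
```

```bash
python3 n.py 0.35 5 50.5; python3 m.py 2>/dev/null | grep -A1 -E '^(tray|box)'
```

```text
t 14.93 shaft-frame [ -0.   51.2 -35.5] R 51.2 phi 1.572 F tool [  3.4 -29.4  15. ] turn [-0.011  0.006  0.   ] w 0.0221
[-17.3, -3.8, 1.2, -0.011, 0.006, 0.0], [-15.2, -8.8, 1.2, 0.0, 0.0, 0.0], [-11.3, -13.5, 1.2, 0.0, 0.0, 0.0], [-5.9, -16.5, 0.0, 0.0, 0.0, 0.0], [0.1, -17.6, 0.0, 0.0, 0.0, 0.0],
tray 41 [ 0.7288 -0.0752  0.2074] [ 0.7265 -0.1021  0.1901] [ 0.7349 -0.0376  0.2243]
[13  7  1  0  0  0  0  0  0  0  0  0  3 17]
--
box 1257 [0.7707 0.0863 0.2657] [0.7498 0.0186 0.24  ] [0.8496 0.171  0.28  ]
[ 30  10   8  42  75  41   6   0   5   5  13   7  17 139 502 280  26  18
```

Emit:
{"name": "drive_tool", "arguments": {"deltas": [[-17,-4.5,2,-0.011,0.006,0],[-15.2,-8.8,2,0,0,0],[-11.3,-13.5,1.5,0,0,0],[-5.9,-16.5,0,0,0,0],[0.1,-17.6,0,0,0,0]]}}

```text
time: 15.45
ee_pos: [0.6472, -0.0682, 0.2672]
ee_rot: [0.296, -0.122, 0.947, -0.036]
force: [-14.4, 2.2, -7.8]
width: 0.0213
```

```bash
python3 n.py 0.35 5 50; cat > lv.py <<'E'
from h import *
a=get('top'); P=cloud(a); g=a['img'].astype(int); ok=a['z_map']>0
# lids of tray jars are at tray+92 mm; tray floor seen beside them; box top
def lev(x,y,lo,hi,n):
    m=ok&(P[...,0]>x[0])&(P[...,0]<x[1])&(P[...,1]>y[0])&(P[...,1]<y[1])&(P[...,2]>lo)&(P[...,2]<hi); z=P[m][:,2]
    if m.sum()<5: print(n,'none'); return
    c,e=np.histogram(z,np.arange(lo,hi,.001)); k=e[c.argmax()]; w=abs(z-k)<.004; print(n,m.sum(),'mode',round(k,4),'median',round(float(np.median(z[w])),4))
lev((.73,.85),(-.15,.0),.2,.282,'tray'); lev((.73,.85),(-.15,.0),.285,.39,'tray lids'); lev((.75,.86),(.02,.17),.255,.28,'box'); lev((.74,.87),(.02,.17),.30,.39,'box lids')
E
python3 lv.py
```

```text
t 15.45 shaft-frame [-51.4  -8.3 -31.9] R 52.0 phi -2.981 F tool [15.2  6.2 -1.9] turn [ 0.005 -0.004  0.005] w 0.0213
[7.7, -16.1, -0.0, 0.005, -0.004, 0.005], [11.0, -13.5, -0.0, 0.0, 0.0, 0.0], [15.0, -8.9, -0.0, 0.0, 0.0, 0.0], [17.1, -3.2, 0.0, 0.0, 0.0, 0.0], [17.2, 2.8, 0.0, 0.0, 0.0, 0.0],
tray 1434 mode 0.235 median 0.2355
tray lids 1499 mode 0.324 median 0.3245
box 986 mode 0.269 median 0.2693
box lids 2259 mode 0.354 median 0.3545
```

Emit:
{"name": "drive_tool", "arguments": {"deltas": [[7.7,-16.1,0.5,0.005,-0.004,0.005],[11,-13.5,0.5,0,0,0],[15,-8.9,0,0,0,0],[17.1,-3.2,0,0,0,0],[17.2,2.8,0,0,0,0]]}}

```text
time: 15.92
ee_pos: [0.6016, -0.1236, 0.2371]
ee_rot: [0.3, -0.12, 0.946, -0.034]
force: [1.7, 16.2, 5.2]
width: 0.0216
```

```bash
python3 n.py 0.35 5 50.5
```

```text
t 15.92 shaft-frame [ 15.5 -48.5 -33.3] R 50.9 phi -1.261 F tool [-8.2 14.6 -3.3] turn [ 0.007  0.004 -0.   ] w 0.0216
[15.4, 8.6, 0.4, 0.007, 0.004, -0.0], [11.8, 13.0, 0.4, 0.0, 0.0, 0.0], [6.6, 16.3, 0.4, 0.0, 0.0, 0.0], [0.6, 17.6, 0.0, 0.0, 0.0, 0.0], [-5.4, 16.7, 0.0, 0.0, 0.0, 0.0],
```

Emit:
{"name": "drive_tool", "arguments": {"deltas": [[15.4,8.6,1,0.007,0.004,0],[11.8,13,1,0,0,0],[6.6,16.3,0.5,0,0,0],[0.6,17.6,0.5,0,0,0],[-5.4,16.7,0.5,0,0,0]]}}

```text
time: 16.33
ee_pos: [0.5632, -0.064, 0.2098]
ee_rot: [0.301, -0.115, 0.946, -0.041]
force: [-1.2, -3.6, 2.6]
width: 0.022
```

```bash
python3 n.py 0.35 5 50.5
```

```text
t 16.33 shaft-frame [ 46.5  21.4 -33.1] R 51.2 phi 0.431 F tool [ 0.4 -3.6 -2.8] turn [-0.009  0.005 -0.004] w 0.022
[-10.6, 14.2, 0.4, -0.009, 0.005, -0.004], [-14.4, 10.1, 0.4, 0.0, 0.0, 0.0], [-17.0, 4.6, 0.4, 0.0, 0.0, 0.0], [-17.5, -1.5, 0.0, 0.0, 0.0, 0.0], [-15.9, -7.4, 0.0, 0.0, 0.0, 0.0],
```

Emit:
{"name": "drive_tool", "arguments": {"deltas": [[-10.6,14.2,1,-0.009,0.005,-0.004],[-14.4,10.1,1,0,0,0],[-17,4.6,0.5,0,0,0],[-17.5,-1.5,0.5,0,0,0],[-15.9,-7.4,0.5,0,0,0]]}}

```text
time: 16.75
ee_pos: [0.6195, -0.0249, 0.2501]
ee_rot: [0.3, -0.119, 0.946, -0.042]
force: [-7.8, -24.7, -11.4]
width: 0.022
```

```bash
python3 n.py 0.35 5 50.5
```

```text
t 16.75 shaft-frame [-30.4  42.2 -33.8] R 52.0 phi 2.196 F tool [ 18.7 -20.7   4.9] turn [-0.008  0.001  0.003] w 0.022
[-11.4, -13.8, 0.6, -0.008, 0.001, 0.003], [-7.2, -16.0, 0.6, 0.0, 0.0, 0.0], [-1.2, -17.5, 0.6, 0.0, 0.0, 0.0], [4.8, -16.9, 0.0, 0.0, 0.0, 0.0], [10.3, -14.2, 0.0, 0.0, 0.0, 0.0],
```

Emit:
{"name": "drive_tool", "arguments": {"deltas": [[-11,-14.3,1,-0.008,0.001,0.003],[-7,-16,1,0,0,0],[-1.2,-17.5,1,0,0,0],[4.8,-16.9,0.5,0,0,0],[10.3,-14.2,0.5,0,0,0]]}}

```text
time: 17.17
ee_pos: [0.6423, -0.0987, 0.2634]
ee_rot: [0.297, -0.122, 0.946, -0.036]
force: [-17.5, 13.1, 1.1]
width: 0.0218
```

```bash
python3 n.py 0.35 5 50.5; python3 lv.py
```

```text
t 17.17 shaft-frame [-37.7 -36.3 -31.7] R 52.4 phi -2.375 F tool [ 10.1  16.1 -10.9] turn [ 0.006 -0.001  0.005] w 0.0218
[15.6, -9.0, -0.1, 0.006, -0.001, 0.005], [16.9, -4.8, -0.1, 0.0, 0.0, 0.0], [17.5, 1.2, -0.1, 0.0, 0.0, 0.0], [16.0, 7.2, 0.0, 0.0, 0.0, 0.0], [12.6, 12.3, 0.0, 0.0, 0.0, 0.0],
tray 1318 mode 0.257 median 0.2574
tray lids 1817 mode 0.346 median 0.3466
box 992 mode 0.269 median 0.2694
box lids 2265 mode 0.354 median 0.3546
```

```bash
python3 - <<'E'
from h import *
for n in('top','side'):
    a=get(n); P=cloud(a); g=a['img'].astype(int); ok=a['z_map']>0
    for nm,x,y,lo,hi in(('tray',(.72,.86),(-.165,.01),.245,.275),('lids',(.72,.86),(-.165,.01),.335,.355),('box',(.745,.86),(.015,.18),.255,.28),('boxlid',(.745,.87),(.015,.18),.34,.36)):
        m=ok&(P[...,0]>x[0])&(P[...,0]<x[1])&(P[...,1]>y[0])&(P[...,1]<y[1])&(P[...,2]>lo)&(P[...,2]<hi)
        dark=m&(g.max(2)<70); lit=m&(g.min(2)>120)
        for k,w in(('all',m),('dark',dark),('light',lit)):
            if w.sum()>5: c,e=np.histogram(P[w][:,2],np.arange(lo,hi+.001,.002)); print(n,nm,k,w.sum(),'xr',np.percentile(P[w][:,0],[2,98]).round(3),'z med',np.median(P[w][:,2]).round(4),c)
E
```

```text
top tray all 1472 xr [0.727 0.834] z med 0.2584 [  0   0   1  20  44 265 557 232 144 111  33  13  16  20  16]
top tray dark 927 xr [0.734 0.829] z med 0.258 [  0   0   0   0   9 212 458 139  12  18  16  13  16  20  14]
top tray light 393 xr [0.726 0.835] z med 0.2617 [  0   0   1  18  24  31  53  47 111  91  17   0   0   0   0]
top lids all 1156 xr [0.746 0.799] z med 0.3469 [ 18  26  22  17  58 493 465  56   1   0]
top lids light 1011 xr [0.749 0.799] z med 0.347 [  0   0   0   0  38 470 452  50   1   0]
top box all 1043 xr [0.751 0.846] z med 0.2693 [  3   3  10  10   9  57 327 480  92  13  12  19   8]
top box dark 6 xr [0.75  0.751] z med 0.267 [0 0 0 0 0 3 3 0 0 0 0 0 0]
top box light 19 xr [0.754 0.849] z med 0.2691 [ 0  0  1  0  0  1  6 11  0  0  0  0  0]
top boxlid all 1571 xr [0.767 0.829] z med 0.3544 [ 40  28  30  23  24  42 411 801 167   5]
top boxlid light 1379 xr [0.77 0.83] z med 0.3546 [  3   3   0   0   0  16 389 798 165   5]
side tray all 1327 xr [0.725 0.833] z med 0.2603 [  0   0   0  12  50  68 214 415 142 166  97  40  38  40  45]
side tray dark 430 xr [0.737 0.828] z med 0.2595 [  0   0   0   2   0   0 119 267  23   6   1   2   1   5   4]
side tray light 450 xr [0.725 0.833] z med 0.2616 [  0   0   0   5  21  38  50  87  70 119  59   1   0   0   0]
side lids all 854 xr [0.745 0.797] z med 0.3481 [ 51  45  39  48  47  51 385 187   1   0]
side lids light 555 xr [0.748 0.798] z med 0.3487 [  2   2   1   1   0  10 353 185   1   0]
side box all 590 xr [0.75  0.788] z med 0.2711 [ 11  10   7  18  35  30  28 136 227  25  23  28  12]
side box light 141 xr [0.755 0.791] z med 0.2733 [ 0  0  0  0  0  0  1 19 49 15 22 24 11]
side boxlid all 829 xr [0.764 0.828] z med 0.3555 [ 53  47  49  36  42  46  39 201 313   3]
side boxlid light 749 xr [0.765 0.828] z med 0.3557 [ 41  41  46  31  35  29  24 187 312   3]
```

Emit:
{"name": "drive_tool", "arguments": {"deltas": [[15.2,-8.6,0,0.006,-0.001,0.005],[16.9,-4.8,0.5,0,0,0],[17.5,1.2,0.5,0,0,0],[16,7.2,0.5,0,0,0],[12.6,12.3,0.5,0,0,0]]}}

```text
time: 17.73
ee_pos: [0.581, -0.114, 0.224]
ee_rot: [0.305, -0.117, 0.944, -0.041]
force: [-1.2, -4.6, 3.1]
width: 0.0214
```

```bash
python3 n.py 0.35 5 50.5
```

```text
t 17.73 shaft-frame [ 37.1 -32.6 -34.5] R 49.4 phi -0.722 F tool [ 0.4 -4.7 -3.2] turn [-0.009  0.012 -0.001] w 0.0214
[10.0, 14.3, 0.8, -0.009, 0.012, -0.001], [3.4, 17.2, 0.8, 0.0, 0.0, 0.0], [-2.7, 17.4, 0.8, 0.0, 0.0, 0.0], [-8.5, 15.4, 0.0, 0.0, 0.0, 0.0], [-13.2, 11.6, 0.0, 0.0, 0.0, 0.0],
```

Emit:
{"name": "drive_tool", "arguments": {"deltas": [[10,14.3,1,-0.009,0.012,-0.001],[3.4,17.2,1,0,0,0],[-2.7,17.4,1,0,0,0],[-8.5,15.4,0.5,0,0,0],[-13.2,11.6,0.5,0,0,0]]}}

```text
time: 18.15
ee_pos: [0.5734, -0.039, 0.2174]
ee_rot: [0.3, -0.116, 0.946, -0.04]
force: [-2.1, -7.3, 5.4]
width: 0.0218
```

```bash
python3 n.py 0.25 3 50.5; python3 lv.py
```

```text
t 18.15 shaft-frame [ 27.9  42.4 -33.5] R 50.8 phi 0.989 F tool [ 0.4 -7.4 -5.6] turn [-0.008  0.003 -0.004] w 0.0218
[-11.5, 5.3, 0.5, -0.008, 0.003, -0.004], [-12.3, 2.6, 0.5, 0.0, 0.0, 0.0], [-12.6, -0.5, 0.5, 0.0, 0.0, 0.0], tray 1252 mode 0.268 median 0.2681
tray lids 1976 mode 0.357 median 0.3572
box 1000 mode 0.269 median 0.2694
box lids 2253 mode 0.354 median 0.3545
```

Emit:
{"name": "drive_tool", "arguments": {"deltas": [[-11.5,5.3,0.7,-0.008,0.003,-0.004],[-12.3,2.6,0.7,0,0,0],[-12.6,-0.5,0.7,0,0,0],[0,0,0,0,0,0],[0,0,0,0,0,0]]}}

```text
time: 18.62
ee_pos: [0.6053, -0.0227, 0.2413]
ee_rot: [0.301, -0.12, 0.945, -0.041]
force: [-0.9, -0.8, -2.6]
width: 0.0216
```

```bash
python3 v.py; python3 lv.py; python3 - <<'E'
from h import *
d=get('side'); b=cv2.resize(d['img'][100:250,230:430],None,fx=4,fy=4,interpolation=cv2.INTER_CUBIC); cv2.imwrite('pics/j.png',b)
E
```

```text
t 18.62 shaft-frame [-14.6  48.4 -34.7] R 50.6 phi 1.864 F tool [ 2.4 -0.2  1.7] turn [-0.007  0.006  0.005] w 0.0216
tray 1219 mode 0.27 median 0.2709
tray lids 2024 mode 0.36 median 0.3602
box 995 mode 0.269 median 0.2694
box lids 2261 mode 0.354 median 0.3545
```

View pics/j.png

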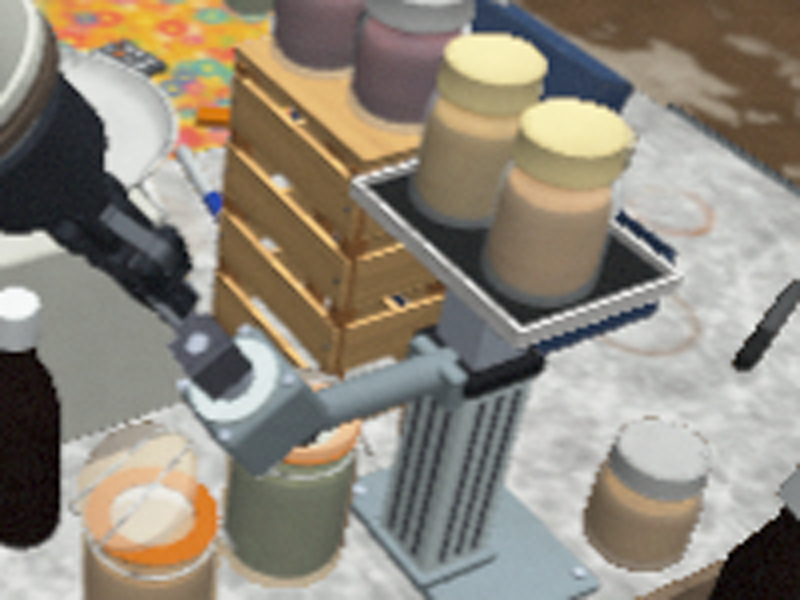

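The side crop shows the tray about level with the box top, all jars upright, and the hub on the shaft at (210,350). The tray floor reads +1.5 mm against the box and the jar-lid estimate −1.2 mm, so it's centred. I'll nudge down, release the knob and back off.

Emit:
{"name": "drive_tool", "arguments": {"deltas": [[0,0,1.5,-0.007,0.006,0.005],[0,0,0,0,0,0]]}}

```text
time: 18.88
ee_pos: [0.6057, -0.0223, 0.2407]
ee_rot: [0.299, -0.118, 0.946, -0.037]
force: [-4.7, -0.1, 3.8]
width: 0.0218
```

Emit:
{"name": "drive_tool", "arguments": {"deltas": [[0,0,0,0,0,0],[0,0,0,0,0,0],[0,0,0,0,0,0],[0,0,0,0,0,0]], "fingers": 0.45}}

```text
time: 19.22
ee_pos: [0.6057, -0.0214, 0.2413]
ee_rot: [0.299, -0.118, 0.946, -0.035]
force: [1.4, 1.9, -1.1]
width: 0.047
```

Emit:
{"name": "drive_tool", "arguments": {"deltas": [[0,0,-15,0,0,0],[0,0,-20,0,0,0],[0,0,-20,0,0,0],[0,0,-20,0,0,0],[0,0,0,0,0,0]]}}

```text
time: 19.63
ee_pos: [0.5604, -0.0214, 0.3031]
ee_rot: [0.297, -0.118, 0.947, -0.034]
force: [0.8, -1.3, 1.1]
width: 0.0472
```

```bash
python3 v.py; python3 lv.py; python3 - <<'E'
from pl import *
E
python3 - <<'E'
from g3 import *
d=get('wrist'); P=cloud(d); L=(P-S)@T.as_matrix()*1000; ok=d['z_map']>0
m=ok&(np.hypot(L[...,0]+14,L[...,1]-48)<24)&(L[...,2]<-48)&(L[...,2]>-66); q=L[m]; print('knob',m.sum(),q.mean(0).round(1) if m.sum() else '')
E
```

```text
t 19.63 shaft-frame [ -13.9   49.5 -111.1] R 51.4 phi 1.844 F tool [-0.9 -1.6 -0.4] turn [ 0.007 -0.001 -0.004] w 0.0472
tray 1215 mode 0.27 median 0.271
tray lids 2028 mode 0.36 median 0.3602
box 997 mode 0.269 median 0.2694
box lids 2264 mode 0.354 median 0.3546
hubtop [  2.5  -0.4 -30.3] [ 0.046  0.061 -0.997] 543 [[-8.3, -10.6, -31.5], [12.7, 10.5, -29.0]]
disk [ 9.9  2.7 11.9] [ 0.029  0.013 -0.999] 162
knob 670 [  1.   53.2 -54. ]pl.py:4: RuntimeWarning: Mean of empty slice.
  c=q.mean(0); n=np.linalg.svd(q-c,full_matrices=False)[2][2]; n*=-np.sign(n[2]); q=q[abs((q-c)@n)<tol]
  ret = um.true_divide(
Traceback (most recent call last):
  File "pl.py", line 9, in <module>
    m=ok&(L[...,0]>18)&(L[...,0]<42)&(abs(L[...,1])<7)&(L[...,2]<0)&(L[...,2]>-18); c,n,k,q=fit(L[m],1.5); print('arm',c.round(1),n.round(3),k,np.percentile(q,[2,98],0).round(1).tolist())
                                                                                            ~~~^^^^^^^^^^
  File "pl.py", line 4, in fit
    c=q.mean(0); n=np.linalg.svd(q-c,full_matrices=False)[2][2]; n*=-np.sign(n[2]); q=q[abs((q-c)@n)<tol]
                   ~~~~~~~~~~~~~~~~~~~~~~~~~~~~~~~~~~~~~~~~~^^^
IndexError: index 2 is out of bounds for axis 0 with size 0
```

Levels hold after release. The hub top reads about 1–3 mm high with a slight cant, so I'll press it home gently with closed fingertips.

Emit:
{"name": "drive_tool", "arguments": {"deltas": [[5,-17,0,0.007,-0.001,-0.004],[5,-17,0,0,0,0],[5,-15,0,0,0,0],[0,0,15,0,0,0],[0,0,0,0,0,0]], "fingers": 1}}

```text
time: 20.2
ee_pos: [0.5682, -0.074, 0.2781]
ee_rot: [0.293, -0.119, 0.948, -0.035]
force: [-0.0, 0.1, -1.3]
width: 0.0001
```

```bash
python3 v.py
```

```text
t 20.2 shaft-frame [  6.5   0.5 -86.1] R 6.5 phi 0.081 F tool [0.7 0.3 1.1] turn [ 0.006 -0.01  -0.001] w 0.0001
```

Emit:
{"name": "drive_tool", "arguments": {"deltas": [[-5,0,14,0.006,-0.01,0],[0,0,12,0,0,0],[0,0,6,0,0,0],[0,0,0,0,0,0]]}}

```text
time: 20.53
ee_pos: [0.5922, -0.0735, 0.2529]
ee_rot: [0.298, -0.118, 0.946, -0.038]
force: [-8.0, -8.8, 16.1]
width: -0.0
```

```bash
python3 v.py
```

```text
t 20.53 shaft-frame [  1.6  -0.1 -51.8] R 1.6 phi -0.036 F tool [ -0.4  -9.2 -17.8] turn [-0.001 -0.001 -0.001] w -0.0
```

Emit:
{"name": "drive_tool", "arguments": {"deltas": [[0,0,1.2,0,0,0]]}}

```text
time: 20.62
ee_pos: [0.5933, -0.0742, 0.2531]
ee_rot: [0.299, -0.119, 0.946, -0.039]
force: [-31.4, -9.7, 23.3]
width: 0.0001
```

```bash
python3 v.py
```

```text
t 20.62 shaft-frame [  0.9  -0.9 -51.3] R 1.3 phi -0.777 F tool [ 14.3  -6.3 -37.1] turn [-0.004  0.     0.001] w 0.0001
```

Solid resistance: 37 N for only 0.5 mm, so it's bottomed. I'll retreat and do a final check.

Emit:
{"name": "drive_tool", "arguments": {"deltas": [[0,0,-8,0,0,0],[0,0,-25,0,0,0],[0,0,-25,0,0,0],[0,0,-5,0,0,0],[0,0,0,0,0,0]]}}

```text
time: 21.03
ee_pos: [0.5555, -0.0727, 0.3045]
ee_rot: [0.296, -0.12, 0.947, -0.038]
force: [0.9, -0.1, -0.8]
width: 0.0003
```

```bash
python3 v.py; python3 lv.py; python3 pl.py 2>&1 | grep -E '^(hub|disk)'; python3 - <<'E'
from g3 import *
d=get('side'); P=cloud(d); L=(P-S)@T.as_matrix()*1000
cv2.imwrite('pics/k.png',cv2.resize(d['img'][155:225,250:330],None,fx=7,fy=7,interpolation=cv2.INTER_CUBIC))
E
```

```text
t 21.03 shaft-frame [   1.7    0.8 -115.1] R 1.9 phi 0.435 F tool [-0.3 -0.2  1.2] turn [-0.    -0.004  0.003] w 0.0003
tray 1212 mode 0.271 median 0.271
tray lids 2026 mode 0.359 median 0.36
box 991 mode 0.269 median 0.2693
box lids 2260 mode 0.354 median 0.3545
hubtop [  2.7  -0.2 -30. ] [ 0.046  0.046 -0.998] 499 [[-8.3, -10.5, -31.1], [12.4, 10.7, -28.8]]
disk [ 5.  -3.9 11.8] [ 0.041 -0.01  -0.999] 186
```

View pics/k.png

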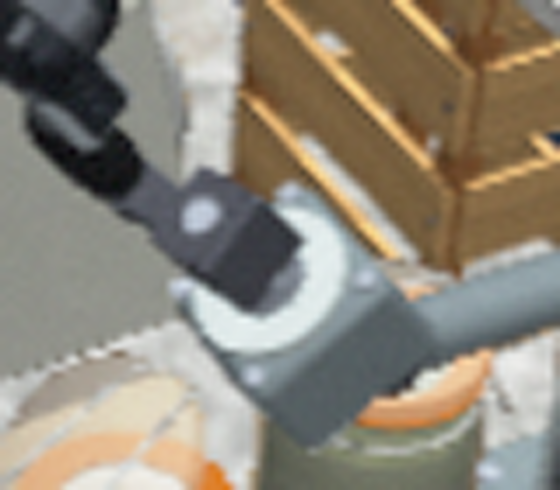

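The close crop shows the hub sitting on the short grey collar around (285,275), square to the housing, with the hand well clear. Handing in.

```bash
python3 -c "
from bench import order; print(order.finish_job())"
```

```text
the job is handed in; nothing more can be done
None
```

I fitted the crank on the shaft, wound it about 3.3 turns clockwise until the tray was level with the box top, released it, and handed the job in at about 21 s. The hand-in gives no verdict, so what follows rests on my own measurements.

**Last checks**
- **Tray level:** the tray floor measures 0.2710 m and the box top 0.2693 m, so +1.7 mm. Working back from the jar lids (0.360 m minus 92 mm) gives −1.3 mm instead. The two differ by 3 mm, but both are inside the ±5 mm limit.
- **Crank home:** it is on the shaft, canted about 0.06 rad against a limit of 0.12. The hub top reads 30 mm above the shoulder where 28 mm is nominal, and up to about 3 mm high measured from the housing face. A final push met solid resistance at 37 N.
- **Jars and surroundings:** the side view after winding showed the tray jars upright. I did not re-measure the other jars, bottles and tape at the end. The hand was clear of everything at hand-in.

**Things that went wrong or disagreed**
- **First grasp:** it missed because the fingertips sit about 34 mm farther back than the tool description says. Two cameras confirmed this, the crank was not moved, and I used the measured tip position from then on.
- **Force peak:** pushing the crank home reached 107 N at one reading, under the 120 N limit.
- **Pictures:** I viewed 10, exactly the budget.

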